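Set the fence and line up mosaic tiles for a spray of fixative

TASK

Loosen the clamp wing, slide the fence until its front face is level with the front face of the steel gauge block, and tighten the clamp again. Then push every terracotta tile across the table, keeping it flat on the table, until it sits flush and square against the fence, centred in a marked bay, one tile to a bay in any order. With all the tiles in place press the spray can's nozzle right down and let it spring back up; leave the jar, dish and glue bottle alone.

Things in the scene. Friction and masses are not known exactly. Their poses are not given: they have to be found in the camera images.
- clamp (a joint): angle of the black clamp wing on top of the dark guide block, rad: 0 = loose (wing lying along the fence's stem, fence free to be slid), growing clockwise seen from above to a stop at 1.45 = tight (nearly across the stem). Count it loose below 0.3 and tight above 1.15. It stays where it is left; turning takes about 0.15 N m
- wing (a point): the clamp wing's grip point, on its vertical turning axis, 60 mm above the table. The wing is a bar 56 mm long (along this point's x), 12 mm thick (y), from 46 to 72 mm above the table, so it can be pinched from above across its thickness. The point turns with the wing. The guide block under it, fixed to the table, is 50 x 78 mm and 40 mm high
- fence (a joint): how far the fence has slid away from the robot, m: 0 (nearest the robot) to 0.10. It runs stiffly in its guide (about 15 N), so it must be gripped firmly to be slid, and stays put when tiles are pushed gently up to it; slide it only with the clamp loose
- fence_face (a point): middle of the fence bar's front face (towards the robot) at table height; x points away from the robot along the sliding direction, y left along the bar. The aluminium bar is 430 mm long (215 mm each side), 18 mm thick (x 0 to 18 mm), 30 mm high, and can be pinched from above clear of the guide block; a 24 mm wide stem runs back from its middle through the block
- gauge_face (a point): the middle of the front face, at table height, of the steel gauge block (30 x 30 x 24 mm high, fixed to the table just beyond the right-hand end of the fence bar). The same axes as the fence: the fence is set when fence_face has x = 0 in this frame
- bay0 (a point): centre of the left-hand (+y) of three bays, on the fence bar's front face at table height; x points squarely into the bar, away from the robot, y left along it. A pale 90 mm wide strip on the bar's top marks each bay; bays are 165 mm apart. A tile flush here has its 90 mm side against the bar and its centre 30 mm in front of this point (x = -30 mm, y = 0)
- bay1 (a point): centre of the middle of three bays, on the fence bar's front face at table height; x points squarely into the bar, away from the robot, y left along it. A pale 90 mm wide strip on the bar's top marks each bay; bays are 165 mm apart. A tile flush here has its 90 mm side against the bar and its centre 30 mm in front of this point (x = -30 mm, y = 0)
- bay2 (a point): centre of the right-hand (-y) of three bays, on the fence bar's front face at table height; x points squarely into the bar, away from the robot, y left along it. A pale 90 mm wide strip on the bar's top marks each bay; bays are 165 mm apart. A tile flush here has its 90 mm side against the bar and its centre 30 mm in front of this point (x = -30 mm, y = 0)
- nozzle (a joint): how far the spray can's nozzle is pressed down, m: 0 up, 0.007 right down. A spring pushes it up, about 3 N at the top and 8 N right down; pressed means over 0.005
- nozzle_top (a point): centre of the top of the white nozzle button (22 mm diameter, 172 mm above the table when up, pressed straight down). The can, 54 mm in diameter, stands fixed in a 70 mm square plywood holder on the left of the table
- tile0: a flat terracotta tile, 60 (its x) x 90 (its y) x 16 mm thick, 170 g, loose on the bare table; origin at the centre of its underside; too wide to grip across its 90 mm. One of up to three alike tiles; two or three are present
- tile1: a flat terracotta tile, 60 (its x) x 90 (its y) x 16 mm thick, 170 g, loose on the bare table; origin at the centre of its underside; too wide to grip across its 90 mm. One of up to three alike tiles; two or three are present
- tile2: a flat terracotta tile, 60 (its x) x 90 (its y) x 16 mm thick, 170 g, loose on the bare table; origin at the centre of its underside; too wide to grip across its 90 mm. One of up to three alike tiles; two or three are present
- jar: bystander: amber glass jar, 60 mm diameter, 80 mm high, origin at the centre of its underside; leave it alone
- glue_bottle: bystander: small white plastic glue bottle, 40 mm diameter, 85 mm high, standing beyond the fence; origin at the centre of its underside; leave it alone
- dish: bystander: white ceramic dish, 90 mm diameter, 30 mm high, origin at the centre of its underside; leave it alone
There are look-alikes about, which are no part of the job. What is shaped like the tile2 but black or white is not meant. What is shaped like the tile0 but green is not meant.

How it is judged:
On the way, in this order (a step that is already met when the one before it is completed fails the run):
1. the clamp is loosened (value of joint clamp below 0.3 rad), for 0.1 s.
2. the fence's face is level with the gauge block's face (within 6 mm) (x of fence_face in the frame of gauge_face between -0.006 and 0.006 m), for 0.2 s.
3. the clamp is tight again with the fence still at the gauge (x of fence_face in the frame of gauge_face between -0.008 and 0.008 m and value of joint clamp above 1.1 rad), for 0.2 s.
4. every tile lies flush in a bay of the clamped fence (all of step 3 and ((x of tile0 in the frame of bay0 between -0.037 and -0.022 m and y of tile0 in the frame of bay0 between -0.013 and 0.013 m and angle between the x axis of tile0 and the x axis of bay0, either way round below 0.12 rad and height (world z) of tile0 below 0.006 m) or (x of tile0 in the frame of bay1 between -0.037 and -0.022 m and y of tile0 in the frame of bay1 between -0.013 and 0.013 m and angle between the x axis of tile0 and the x axis of bay1, either way round below 0.12 rad and height (world z) of tile0 below 0.006 m) or (x of tile0 in the frame of bay2 between -0.037 and -0.022 m and y of tile0 in the frame of bay2 between -0.013 and 0.013 m and angle between the x axis of tile0 and the x axis of bay2, either way round below 0.12 rad and height (world z) of tile0 below 0.006 m)) and ((x of tile1 in the frame of bay0 between -0.037 and -0.022 m and y of tile1 in the frame of bay0 between -0.013 and 0.013 m and angle between the x axis of tile1 and the x axis of bay0, either way round below 0.12 rad and height (world z) of tile1 below 0.006 m) or (x of tile1 in the frame of bay1 between -0.037 and -0.022 m and y of tile1 in the frame of bay1 between -0.013 and 0.013 m and angle between the x axis of tile1 and the x axis of bay1, either way round below 0.12 rad and height (world z) of tile1 below 0.006 m) or (x of tile1 in the frame of bay2 between -0.037 and -0.022 m and y of tile1 in the frame of bay2 between -0.013 and 0.013 m and angle between the x axis of tile1 and the x axis of bay2, either way round below 0.12 rad and height (world z) of tile1 below 0.006 m)) and ((x of tile2 in the frame of bay0 between -0.037 and -0.022 m and y of tile2 in the frame of bay0 between -0.013 and 0.013 m and angle between the x axis of tile2 and the x axis of bay0, either way round below 0.12 rad and height (world z) of tile2 below 0.006 m) or (x of tile2 in the frame of bay1 between -0.037 and -0.022 m and y of tile2 in the frame of bay1 between -0.013 and 0.013 m and angle between the x axis of tile2 and the x axis of bay1, either way round below 0.12 rad and height (world z) of tile2 below 0.006 m) or (x of tile2 in the frame of bay2 between -0.037 and -0.022 m and y of tile2 in the frame of bay2 between -0.013 and 0.013 m and angle between the x axis of tile2 and the x axis of bay2, either way round below 0.12 rad and height (world z) of tile2 below 0.006 m)) and linear speed of each of tile0, tile1, tile2 below 0.02 m/s), for 0.2 s.
5. the nozzle is pressed down while every tile is in its bay (((x of tile0 in the frame of bay0 between -0.037 and -0.022 m and y of tile0 in the frame of bay0 between -0.013 and 0.013 m and angle between the x axis of tile0 and the x axis of bay0, either way round below 0.12 rad and height (world z) of tile0 below 0.006 m) or (x of tile0 in the frame of bay1 between -0.037 and -0.022 m and y of tile0 in the frame of bay1 between -0.013 and 0.013 m and angle between the x axis of tile0 and the x axis of bay1, either way round below 0.12 rad and height (world z) of tile0 below 0.006 m) or (x of tile0 in the frame of bay2 between -0.037 and -0.022 m and y of tile0 in the frame of bay2 between -0.013 and 0.013 m and angle between the x axis of tile0 and the x axis of bay2, either way round below 0.12 rad and height (world z) of tile0 below 0.006 m)) and ((x of tile1 in the frame of bay0 between -0.037 and -0.022 m and y of tile1 in the frame of bay0 between -0.013 and 0.013 m and angle between the x axis of tile1 and the x axis of bay0, either way round below 0.12 rad and height (world z) of tile1 below 0.006 m) or (x of tile1 in the frame of bay1 between -0.037 and -0.022 m and y of tile1 in the frame of bay1 between -0.013 and 0.013 m and angle between the x axis of tile1 and the x axis of bay1, either way round below 0.12 rad and height (world z) of tile1 below 0.006 m) or (x of tile1 in the frame of bay2 between -0.037 and -0.022 m and y of tile1 in the frame of bay2 between -0.013 and 0.013 m and angle between the x axis of tile1 and the x axis of bay2, either way round below 0.12 rad and height (world z) of tile1 below 0.006 m)) and ((x of tile2 in the frame of bay0 between -0.037 and -0.022 m and y of tile2 in the frame of bay0 between -0.013 and 0.013 m and angle between the x axis of tile2 and the x axis of bay0, either way round below 0.12 rad and height (world z) of tile2 below 0.006 m) or (x of tile2 in the frame of bay1 between -0.037 and -0.022 m and y of tile2 in the frame of bay1 between -0.013 and 0.013 m and angle between the x axis of tile2 and the x axis of bay1, either way round below 0.12 rad and height (world z) of tile2 below 0.006 m) or (x of tile2 in the frame of bay2 between -0.037 and -0.022 m and y of tile2 in the frame of bay2 between -0.013 and 0.013 m and angle between the x axis of tile2 and the x axis of bay2, either way round below 0.12 rad and height (world z) of tile2 below 0.006 m)) and value of joint nozzle above 0.005 m), for 0.1 s.
At the end, for the whole second after the job is handed in: Every tile flat, its 90 mm side to the fence (gap under 7 mm), square within 0.12 rad, within 13 mm of the middle of a bay, one to a bay, at rest; fence face within 8 mm of the gauge face, clamp tight (over 1.1 rad), nozzle sprung back up (all of step 4 and value of joint nozzle below 0.0015 m); the robot touches nothing.
It fails at once if a tile is lifted more than 25 mm off the table (height (world z) of any of tile0, tile1, tile2 above 0.025 m).
It fails at once if a bystander (jar, glue bottle, dish) is moved more than 20 mm (distance of any of jar, glue_bottle, dish from where it was at the start of the episode above 0.02 m).
Of tile0, tile1, tile2 only 2 to 3 are there at a start; the rules pass over those that are not, and their reading is None.
At some moment in a run one of tile0, tile1, tile2 may be knocked a few centimetres aside while the robot is not near it.
Once in a run the grip may slacken for a moment while it holds something.
It also fails if it takes over 210 s, if anything falls off the work surface, if the arm or the gripper's body presses on something with over 40 N, if the wrist force passes 120 N, or if a joint passes its speed limit or range.

ROBOT

A 6-joint arm with a two-finger parallel gripper is mounted at the origin on the work surface. World frame = base frame: x ahead of the robot, y to its left, z up, the work surface at z = 0. Lengths are in m, angles in rad, forces in N, time in s.
With the tool pointing down it reaches from about 0.3 to 0.775 m from the base axis. Payload 14.6 kg.
Tool frame: the origin (TCP) lies between the finger pads; the fingertips stand 19 mm ahead of it and the grasp point (between the pads) is the TCP (ctrl.finger_overhang is the distance from the TCP to the fingertips, in m); z points along the fingers, y is the direction in which the jaws open and shut (so a half turn about z gives the same grasp; the last joint's range is limited). The gripper opens to 94 mm and grips with 3 to 60 N. Pads are 16 mm wide; open, the fingers measure 119 mm over their backs; the gripper's body (75 mm by 177 mm) begins 78 mm behind the grasp point.
Start: joints at [-1.395, 0.3, 1.521, -0, 1.321, -0.067], TCP at [0.132, -0.534, 0.224] pointing down, gripper open.
Joint ranges: [-3.03, 3.03], [-0.79, 2.21], [0.23, 2.52], [-1.04, 4.18], [0, 3.07], [-2.55, 2.55]. Speed limits (rad/s): [2.22, 2.22, 2.57, 3.14, 3.14, 3.14].

INTERFACE

Orientations are given as [roll, pitch, yaw] about the fixed x, y, z axes, in that order (R = Rz(yaw) Ry(pitch) Rx(roll)).
In Python, from station import ctrl gives the robot as it stands.
- The arm moves only by the tool send_rows, never from a script. Its argument "series" is a list of rows, each a list of 7 numbers: the turn, a rotation vector about the tool's x, y, z in degrees, then the shift along the tool's x, y, z in m, then the gripper's target within -1 to 1 (fully open at 1, half-way at 0, shut at -1). A call has 1 to 8 rows; each row is the pose to reach, as a shift and turn from the pose commanded when the call began, along the tool's axes at that moment; what a row does not reach only later rows make up. A row lasts 1/10 s, in which the tool goes at most 50 mm and 8.59 degrees, less where a joint would pass 70% of its speed; a pose out of reach is approached as far as the arm can. A call with a gripper value outside its range is refused whole. The fingers move at their own pace and stop on an object; "force" is the grip in N (left out, the last holds). Time passes only in rows, so rows that repeat a pose let the fingers close. It gives the time, the measured TCP pose, the force and the opening at its end, in the units of the state.
- ctrl.get_obs(): the state, without advancing time (a new reading comes with each control period).
- ctrl.camera(name): name is "scene" or "top" or "wrist"; returns a dict with "pixels" (400x640x3 uint8, red, green, blue), "z_map" (400x640 float32, m along the optical axis (not along the pixel's ray), 0 where there is no reading), "fov_y" (degrees; the focal length in pixels is half the picture's height over the tangent of half this angle, whatever the lens; pixels are square), "cx", "cy" (the principal point, pixels), "R" (3x3) and "t" (3): a world point X has camera coordinates R X + t. Camera axes: x right, y down, z forward; pixel columns grow to the right and rows downward; lengths in m; the calibration is good to about 2 mm. A picture is of the moment at which its call begins.
- ctrl.hand_in(): hands the job in, once; it reports no verdict.
The state is a dict: "time_s": time; "qpos": joint angles; "joint_vel": joint speeds; "tau": joint torques, N m; "ee_pos": TCP position; "eef_rot": TCP orientation; "force": force on the tool from outside, world axes, zero at the start; "moment": the same for the moment, N m; "grip_width": finger opening in m.
Only numpy, scipy, OpenCV 4.12 (cv2) and the standard library are available. Lean on these libraries where they do the work, as an engineer would, in place of code of your own. Each camera call takes 0.05 s, during which the arm holds its last target.

## Working session

There is one attempt and no reset: what is moved stays moved. The work goes in short steps, Python scripts to look and compute and a tool call to move; the robot and the scene stay as the last step left them, time stands still between calls to the robot, and variables do not carry over. Pictures are saved under pics/ and viewed, and the job is handed in when it is done.

Besides the shell and the picture viewer there is one more tool, called after "Call:" as a command line: name --pt "numbers of a row" for each row, then --argument value for the rest. send_rows: Moves the arm, as the interface text tells. Its arguments: {"type":"object","properties":{"series":{"type":"array"},"force":{"type":"number"}},"required":["series"]}

```bash
ls; mkdir -p pics; cat > h.py <<'E'
import numpy as np, cv2
from station import ctrl
def cam(n,save=None):
    c=ctrl.camera(n)
    if save: cv2.imwrite(f'pics/{save}.png',c['pixels'][:,:,::-1])
    c['f']=200/np.tan(np.radians(c['fov_y'])/2)
    return c
def px2w(c,u,v,z=None):
    R=np.array(c['R']);t=np.array(c['t'])
    d=np.array([(u-c['cx'])/c['f'],(v-c['cy'])/c['f'],1.])
    o=-R.T@t; dw=R.T@d
    if z is None: s=c['z_map'][int(round(v)),int(round(u))]
    else: s=(z-o[2])/dw[2]
    return o+s*dw
def w2px(c,X):
    p=np.array(c['R'])@np.array(X)+np.array(c['t']); return c['f']*p[0]/p[2]+c['cx'],c['f']*p[1]/p[2]+c['cy']
E
python3 - <<'E'
from h import *
print(ctrl.get_obs())
for n in ['scene','top','wrist']:
    c=cam(n,n+'0'); print(n,c['fov_y'],c['cx'],c['cy'],c['R'],c['t'])
E
```

```text
pics
{'time_s': 0.0, 'qpos': array([-1.39462664e+00,  3.00494493e-01,  1.52160202e+00,  2.86782875e-05,
        1.32069292e+00, -6.66061214e-02]), 'joint_vel': array([ 0.00058491, -0.00094799, -0.00024993, -0.00081776,  0.00238681,
        0.00185689]), 'tau': array([ 1.87913953e-03, -5.31806266e+01, -3.52738452e+01,  7.09070242e-02,
        2.43754894e-02, -1.05588877e-04]), 'ee_pos': array([ 0.13217612, -0.53362675,  0.22386463]), 'eef_rot': array([-3.14040038e+00, -1.07369399e-04,  2.42768629e-01]), 'force': array([-0.82283352, -0.33023348,  0.40918428]), 'moment': array([0.00143511, 0.00582518, 0.03220238]), 'grip_width': 0.09387521981293878}
scene 55.45797344627777 326.3753027167777 203.2696245382752 [[ 0.3352091   0.94209707 -0.00937918]
 [ 0.49621077 -0.18500256 -0.8482623 ]
 [-0.8008806   0.27969119 -0.52949325]] [-0.16790995 -0.14563437  1.53842437]
top 55.410215635303985 330.6598063842304 199.03182380916147 [[-0.01399629 -0.9998944   0.00391108]
 [-0.97782872  0.01286988 -0.20901044]
 [ 0.20893803 -0.00674974 -0.97790559]] [0.02874402 0.56594624 1.1667349 ]
wrist 64.17439706089289 321.5018420942686 196.98559417717738 [[ 2.40489214e-01 -9.70651463e-01 -8.21611944e-04]
 [-9.28757594e-01 -2.30355393e-01  2.90423355e-01]
 [-2.82089118e-01 -6.90806062e-02 -9.56897904e-01]] [-0.54940618 -0.02965195  0.39244479]
```

View pics/top0.png

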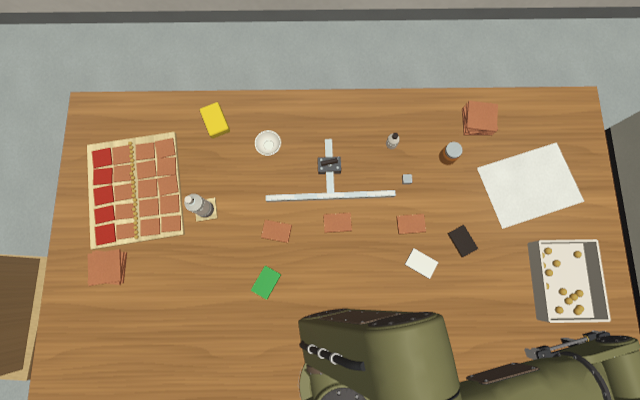

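View pics/scene0.png

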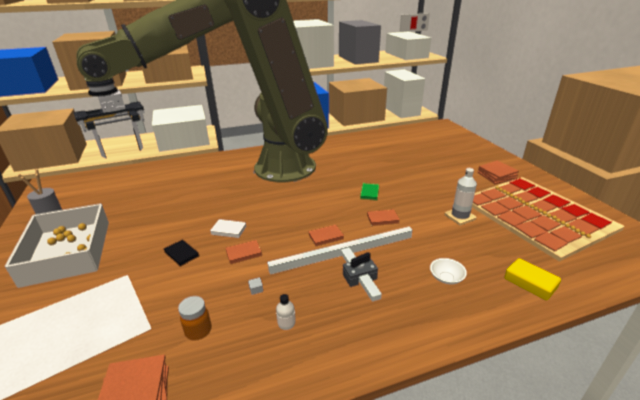

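```bash
python3 - <<'E'
from h import *
im=cv2.imread('pics/top0.png')
cv2.imwrite('pics/topc1.png',cv2.resize(im[120:300,180:430],None,fx=3.2,fy=3.2,interpolation=cv2.INTER_CUBIC))
E
```

```text
(no output)
```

View pics/topc1.png

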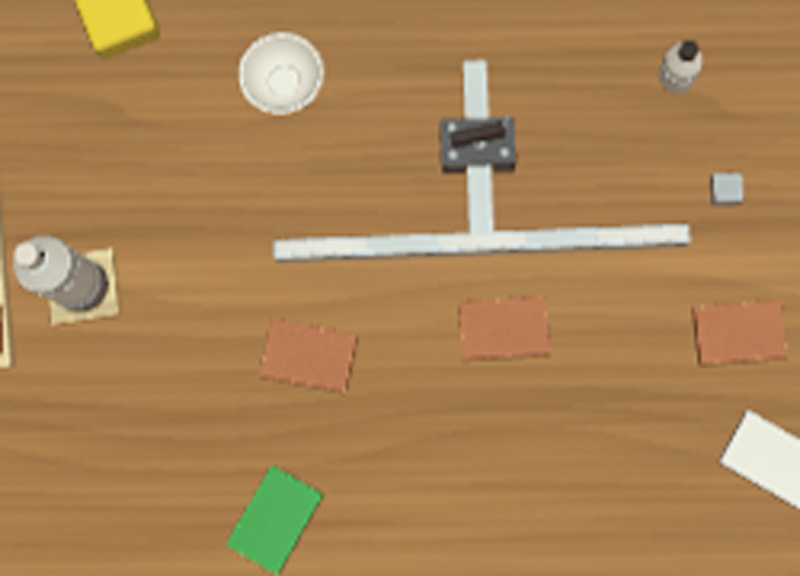

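```bash
cat >> h.py <<'E'
def cloud(c):
    v,u=np.mgrid[0:400,0:640]; s=c['z_map']
    d=np.stack([(u-c['cx'])/c['f']*s,(v-c['cy'])/c['f']*s,s],-1)-np.array(c['t'])
    P=d@np.array(c['R']); P[s<=0]=np.nan; return P
def rect(P,m):
    q=P[m][:,:2]; r=cv2.minAreaRect((q*1000).astype(np.float32)); return np.round(r[0],1),np.round(r[1],1),round(r[2],2),np.round(P[m][:,2].mean()*1000,1),len(q)
def tiles(c,P):
    hsv=cv2.cvtColor(c['pixels'],cv2.COLOR_RGB2HSV).astype(int)
    m=(hsv[...,0]<=11)&(hsv[...,1]>110)&(P[...,2]>.009)&(P[...,2]<.025)&(P[...,0]<.75)&(P[...,0]>.15)&(abs(P[...,1])<.42)
    n,l=cv2.connectedComponents(m.astype(np.uint8))
    for k in range(1,n):
        if (l==k).sum()>150: print('tile',rect(P,l==k))
E
python3 - <<'E'
from h import *
c=cam('top');P=cloud(c)
print('campos',-c['R'].T@c['t'])
tiles(c,P)
v,u=np.mgrid[0:400,0:640]
z=P[...,2]
for n,(u0,u1,v0,v1,z0,z1) in dict(bar=(262,400,186,204,.024,.036),gauge=(400,414,170,186,.018,.03),wing=(315,345,153,176,.058,.08),block=(312,345,150,178,.033,.047),stem=(322,338,135,156,.015,.045),nozz=(180,200,190,210,.166,.18),holder=(190,220,195,225,.005,.03),jar=(438,465,140,165,.07,.09),glue=(380,405,130,150,.03,.1),dish=(250,285,125,160,.015,.04),green=(250,285,265,300,.008,.03)).items():
    m=(u>=u0)&(u<=u1)&(v>=v0)&(v<=v1)&(z>z0)&(z<z1)
    print(n,rect(P,m) if m.sum()>3 else m.sum())
for uv in [(193,201),(330,145),(300,196),(250,200)]: print(uv,px2w(c,*uv))
E
```

```text
campos [0.3100255  0.02933248 1.25913282]
tile (array([ 4.974e+02, -4.000e-01]), array([57.8, 86.5]), 2.81, np.float64(16.4), 421)
tile (array([ 489.3, -242.3]), array([57.9, 89. ]), 4.64, np.float64(16.4), 416)
tile (array([471.6, 200.8]), array([88. , 57.2]), 78.1, np.float64(16.0), 402)
bar (array([596.9,  23. ]), array([ 43.5, 430.4]), 1.32, np.float64(30.2), 749)
gauge (array([ 638.9, -235.4]), array([29.5, 28.8]), 89.67, np.float64(24.3), 79)
wing (array([689.4,  25.3]), array([13.2, 54.5]), 12.13, np.float64(70.0), 80)
block (array([689.8,  26. ]), array([50.9, 77.4]), 0.49, np.float64(40.2), 245)
stem (array([752.2,  27.4]), array([20.6, 61.3]), 89.4, np.float64(24.9), 119)
nozz (array([546.1, 438.6]), array([21.9, 19.9]), 56.26, np.float64(171.9), 47)
holder (array([536.1, 428. ]), array([80.4, 94.6]), 46.4, np.float64(13.3), 204)
jar (array([ 720.6, -380.2]), array([50.4, 50.7]), 43.53, np.float64(80.2), 210)
glue (array([ 768., -189.]), array([38.8, 33.8]), 47.35, np.float64(60.6), 137)
dish (array([772.3, 234.5]), array([86.8, 86.1]), 45.37, np.float64(24.2), 271)
green (array([306.7, 233.1]), array([60.5, 89.5]), 60.29, np.float64(16.0), 548)
(193, 201) [0.54587073 0.42972479 0.15250735]
(330, 145) [0.76256176 0.02042539 0.0249032 ]
(300, 196) [0.58420626 0.12201524 0.03005485]
(250, 200) [ 0.58012581  0.29379223 -0.00389967]
```

```bash
cat >> h.py <<'E'
def fence(c,P,x0=.5,x1=.75):
    # front top edge, back edge of bar
    z=P[...,2]; m=(z>.024)&(z<.036)&(P[...,0]>x0)&(P[...,0]<x1)&(abs(P[...,1]-.02)<.225)&(abs(P[...,1]-.025)>.05)
    u,v=np.meshgrid(range(640),range(400)); 
    q=P[m]; f=[];b=[]
    for k in np.arange(q[:,1].min()+.006,q[:,1].max()-.006,.003):
        s=q[abs(q[:,1]-k)<.0015,0]
        if len(s)>3 and s.max()-s.min()<.03: f.append((k,s.min(),s.max()))
    f=np.array(f); pf=np.polyfit(f[:,0],f[:,1],1);pb=np.polyfit(f[:,0],f[:,2],1)
    return pf,pb,q[:,1].min(),q[:,1].max()
E
python3 - <<'E'
from h import *
c=cam('top');P=cloud(c)
pf,pb,a,b=fence(c,P); print(pf,pb,a,b,[np.polyval(p,[-.235,.0236]) for p in (pf,pb)])
z=P[...,2]
for uv in [(406,s) for s in range(172,188)]: print(uv,P[uv[1],uv[0]].round(4))
for uv in [(385,s) for s in range(188,202)]: print(uv,P[uv[1],uv[0]].round(4))
w=cam('wrist','w0')
E
```

```text
[-0.02355219  0.57722742] [-0.02683999  0.5924762 ] -0.19185870221923887 0.24434128412276673 [array([0.58276218, 0.57667159]), array([0.5987836 , 0.59184278])]
(406, 172) [ 0.6699 -0.239   0.0023]
(406, 173) [ 0.6657 -0.2383  0.0048]
(406, 174) [ 0.6625 -0.2384  0.0035]
(406, 175) [ 0.6531 -0.2337  0.0245]
(406, 176) [ 0.6501 -0.2338  0.0229]
(406, 177) [ 0.6455 -0.2328  0.027 ]
(406, 178) [ 0.6427 -0.2331  0.0245]
(406, 179) [ 0.6394 -0.2331  0.0237]
(406, 180) [ 0.6375 -0.2342  0.0178]
(406, 181) [ 0.6319 -0.2322  0.0259]
(406, 182) [ 0.6289 -0.2324  0.0244]
(406, 183) [ 0.6256 -0.2323  0.0237]
(406, 184) [ 0.6259 -0.2353  0.0086]
(406, 185) [ 0.6249 -0.2372 -0.0011]
(406, 186) [ 6.209e-01 -2.366e-01  6.000e-04]
(406, 187) [ 0.6178 -0.2367 -0.0009]
(385, 188) [ 0.6147 -0.1647  0.0011]
(385, 189) [ 0.6113 -0.1645  0.001 ]
(385, 190) [ 0.6076 -0.1642  0.0019]
(385, 191) [ 0.5973 -0.1596  0.0308]
(385, 192) [ 0.5941 -0.1596  0.0301]
(385, 193) [ 0.5911 -0.1597  0.0283]
(385, 194) [ 0.5871 -0.1592  0.0309]
(385, 195) [ 0.584  -0.1592  0.0298]
(385, 196) [ 0.5811 -0.1594  0.0275]
(385, 197) [ 0.5808 -0.1614  0.0133]
(385, 198) [ 5.803e-01 -1.634e-01 -2.000e-04]
(385, 199) [ 0.5763 -0.1628  0.0022]
(385, 200) [ 0.5725 -0.1624  0.0039]
(385, 201) [ 0.5702 -0.1631 -0.0017]
```

```bash
cat >> h.py <<'E'
from scipy.spatial.transform import Rotation as Ro
def go(x,y,z,yawdeg):
    o=ctrl.get_obs(); Rc=Ro.from_euler('xyz',o['eef_rot']); Rt=Ro.from_euler('xyz',[np.pi,0,np.radians(yawdeg)])
    r=(Rc.inv()*Rt).as_rotvec(degrees=True); d=Rc.inv().apply(np.array([x,y,z])-o['ee_pos'])
    print('turn',r.round(2),'shift',d.round(4),'| at',o['ee_pos'].round(4),np.degrees(o['eef_rot']).round(2),'t',round(o['time_s'],2),'w',round(o['grip_width'],4),'F',o['force'].round(1))
E
python3 -c "
from h import *
go(.69,.0255,.2,102)"
```

```text
turn [-2.000e-02 -2.000e-02 -8.809e+01] shift [ 0.6759 -0.4088  0.0245] | at [ 0.1322 -0.5338  0.2243] [-179.98   -0.     13.91] t 0.3 w 0.0943 F [ 0.2 -0.3  0.3]
```

Call:
send_rows --pt "0 0 -88 0.676 -0.409 0.024 1" --pt "0 0 -88 0.676 -0.409 0.024 1" --pt "0 0 -88 0.676 -0.409 0.024 1" --pt "0 0 -88 0.676 -0.409 0.024 1" --pt "0 0 -88 0.676 -0.409 0.024 1" --pt "0 0 -88 0.676 -0.409 0.024 1" --pt "0 0 -88 0.676 -0.409 0.024 1" --pt "0 0 -88 0.676 -0.409 0.024 1"

```text
time_s: 1.1
ee_pos: [0.4156, -0.249, 0.2125]
eef_rot: [3.141, 0.0, 1.449]
force: [0.6, -1.6, -0.1]
grip_width: 0.094
```

```bash
python3 -c "
from h import *
go(.69,.0255,.2,102)"
```

```text
turn [  0.02   0.02 -18.99] shift [0.3058 0.2389 0.0125] | at [ 0.4156 -0.249   0.2125] [1.7998e+02 1.0000e-02 8.3010e+01] t 1.1 w 0.094 F [ 0.6 -1.6 -0.1]
```

Call:
send_rows --pt "0 0 -19 0.306 0.239 0.012 1" --pt "0 0 -19 0.306 0.239 0.012 1" --pt "0 0 -19 0.306 0.239 0.012 1" --pt "0 0 -19 0.306 0.239 0.012 1" --pt "0 0 -19 0.306 0.239 0.012 1" --pt "0 0 -19 0.306 0.239 0.012 1" --pt "0 0 -19 0.306 0.239 0.012 1" --pt "0 0 -19 0.306 0.239 0.012 1"

```text
time_s: 1.9
ee_pos: [0.6919, 0.0247, 0.1997]
eef_rot: [-3.141, -0.0, 1.776]
force: [-0.6, -0.9, -0.0]
grip_width: 0.0942
```

```bash
python3 -c "
from h import *
go(.69,.0255,.2,102)
c=cam('wrist','w1');P=cloud(c);z=P[...,2]
m=(z>.06)&(z<.08)&(abs(P[...,0]-.69)<.05)&(abs(P[...,1]-.025)<.05);print(rect(P,m))
c=cam('top','t1');P=cloud(c);z=P[...,2];tiles(c,P)
"
```

```text
turn [-0.02 -0.01 -0.27] shift [ 0.0012 -0.0017 -0.0003] | at [0.6919 0.0247 0.1997] [-1.7998e+02 -1.0000e-02  1.0173e+02] t 1.9 w 0.0942 F [-0.6 -0.9 -0. ]
(array([690. ,  24.7]), array([11.3, 55.7]), 11.85, np.float64(70.8), 707)
tile (array([ 489.6, -242.4]), array([57.4, 89. ]), 3.85, np.float64(16.2), 397)
tile (array([471.9, 200.9]), array([87.6, 57.5]), 78.55, np.float64(16.2), 385)
```

View pics/w1.png

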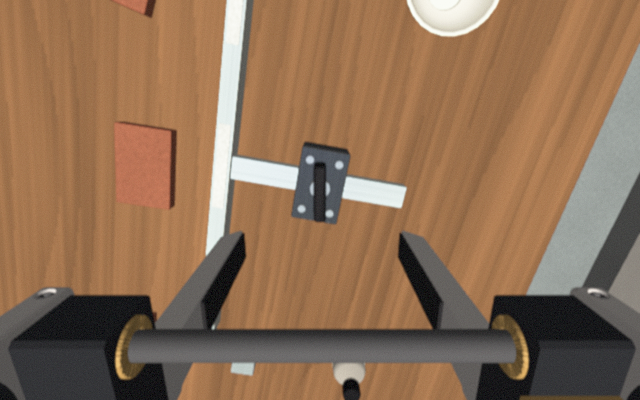

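Call:
send_rows --pt "0 0 0 0 -0.002 0.05 1" --pt "0 0 0 0 -0.002 0.1 1" --pt "0 0 0 0 -0.002 0.136 1" --pt "0 0 0 0 -0.002 0.136 1" --pt "0 0 0 0 -0.002 0.136 1"

```text
time_s: 2.5
ee_pos: [0.6889, 0.0214, 0.0657]
eef_rot: [3.141, 0.0, 1.774]
force: [0.4, -0.4, 0.9]
grip_width: 0.0939
```

Call:
send_rows --pt "0 0 0 0 0 0 -1" --pt "0 0 0 0 0 0 -1" --pt "0 0 0 0 0 0 -1" --pt "0 0 0 0 0 0 -1" --pt "0 0 0 0 0 0 -1" --pt "0 0 0 0 0 0 -1" --force 25

```text
time_s: 3.1
ee_pos: [0.6887, 0.0219, 0.0644]
eef_rot: [3.142, -0.0, 1.774]
force: [0.4, -0.1, -0.3]
grip_width: 0.0494
```

```bash
python3 -c "
from h import *
go(.69,.025,.064,101.8)"
```

```text
turn [ 0.   -0.   -0.13] shift [0.0028 0.0019 0.0004] | at [0.6887 0.0219 0.0644] [180.    -0.   101.67] t 3.1 w 0.0494 F [ 0.4 -0.1 -0.3]
```

Call:
send_rows --pt "0 0 0 0.003 0.002 0 -1" --pt "0 0 0 0.003 0.002 0 -1" --pt "0 0 0 0.003 0.002 0 -1" --pt "0 0 0 0.003 0.002 0 -1" --pt "0 0 0 0.003 0.002 0 -1" --pt "0 0 0 0.003 0.002 0 -1" --pt "0 0 0 0.003 0.002 0 -1" --pt "0 0 0 0.003 0.002 0 -1" --force 25

```text
time_s: 3.9
ee_pos: [0.6898, 0.0252, 0.0642]
eef_rot: [-3.141, -0.0, 1.774]
force: [-3.6, 0.4, 1.1]
grip_width: 0.0182
```

Call:
send_rows --pt "0 0 0 0 0 0 -1" --pt "0 0 0 0 0 0 -1" --pt "0 0 0 0 0 0 -1" --pt "0 0 -7 0 0 0 -1" --pt "0 0 -14 0 0 0 -1" --pt "0 0 -21 0 0 0 -1" --pt "0 0 -28 0 0 0 -1" --pt "0 0 -35 0 0 0 -1" --force 25

```text
time_s: 4.7
ee_pos: [0.6892, 0.0248, 0.0641]
eef_rot: [-3.139, -0.002, 2.39]
force: [-11.5, -3.3, 4.7]
grip_width: 0.018
```

Call:
send_rows --pt "0 0 -7 0 0 0 -1" --pt "0 0 -14 0 0 0 -1" --pt "0 0 -21 0 0 0 -1" --pt "0 0 -28 0 0 0 -1" --pt "0 0 -35 0 0 0 -1" --pt "0 0 -41 0 0 0 -1" --pt "0 0 -41 0 0 0 -1" --pt "0 0 -41 0 0 0 -1" --force 25

```text
time_s: 5.5
ee_pos: [0.6889, 0.024, 0.0641]
eef_rot: [-3.14, -0.003, 3.101]
force: [-14.5, -7.3, 6.2]
grip_width: 0.0185
```

Call:
send_rows --pt "0 0 0 0 0 0 1" --pt "0 0 0 0 0 0 1" --pt "0 0 0 0 0 0 1" --pt "0 0 0 0 0 0 1" --pt "0 0 0 0 0 -0.05 1" --pt "0 0 0 0 0 -0.1 1" --pt "0 0 0 0 0 -0.136 1" --pt "0 0 0 0 0 -0.136 1"

```text
time_s: 6.3
ee_pos: [0.6918, 0.0253, 0.2069]
eef_rot: [3.141, 0.01, 3.101]
force: [-0.2, 0.3, 0.2]
grip_width: 0.0791
```

```bash
python3 -c "
from h import *
go(.69,.0255,.2,180)
c=cam('wrist','w2');P=cloud(c);z=P[...,2]
m=(z>.06)&(z<.08)&(abs(P[...,0]-.69)<.05)&(abs(P[...,1]-.025)<.05);print(rect(P,m))
m=(z>.035)&(z<.045)&(abs(P[...,0]-.69)<.05)&(abs(P[...,1]-.025)<.05);print(rect(P,m))
c=cam('top','t2')
"
```

```text
turn [ 0.    0.57 -2.32] shift [0.0019 0.0001 0.0069] | at [0.6918 0.0253 0.2069] [179.98   0.57 177.68] t 6.3 w 0.0791 F [-0.2  0.3  0.2]
(array([689.4,  24.3]), array([11.6, 55.7]), 87.35, np.float64(70.6), 704)
(array([689.8,  24. ]), array([50.4, 78.1]), 1.63, np.float64(39.3), 2739)
```

View pics/w2.png

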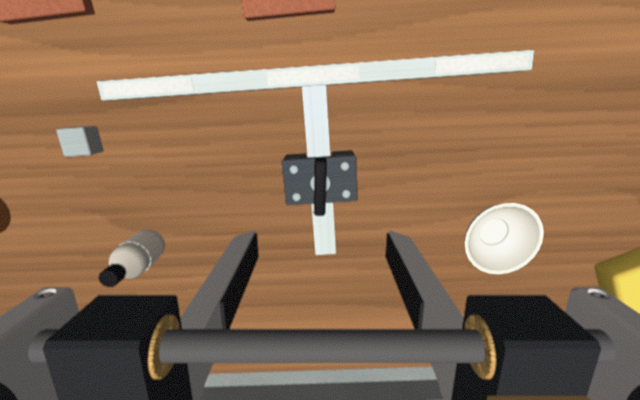

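```bash
cat >> h.py <<'E'
def gap(c,P,yaw=.026,xr=(.55,.66)):
    cy,sy=np.cos(yaw),np.sin(yaw)
    X=P[...,0]*cy+P[...,1]*sy; Y=-P[...,0]*sy+P[...,1]*cy; z=P[...,2]
    b=(z>.026)&(z<.034)&(X>xr[0])&(X<xr[1])&(Y>-.22)&(Y<.24)&(abs(Y-.006)>.03)
    g=(z>.02)&(z<.028)&(X>.59)&(X<.68)&(Y>-.28)&(Y<-.222)
    out={}
    for n,m in (('bar',b),('gauge',g)):
        x=X[m];y=Y[m]
        if len(x)<20: out[n]=None;continue
        e=[];ks=np.linspace(y.min()+.004,y.max()-.004,20 if n=='bar' else 6)
        for k in ks:
            s=x[abs(y-k)<.003]; 
            e.append((k,np.percentile(s,2),np.percentile(s,98)) if len(s)>5 else (np.nan,)*3)
        e=np.array(e);out[n]=(np.round(y.min(),4),np.round(y.max(),4),np.nanmedian(e,0).round(4),np.round(x.mean(),4),np.polyfit(e[~np.isnan(e[:,0]),0],e[~np.isnan(e[:,0]),1],1).round(4))
    return out
E
python3 - <<'E'
from h import *
for n in('wrist','top'):
    c=cam(n);P=cloud(c);print(n,gap(c,P))
E
```

```text
wrist {'bar': (np.float64(-0.2097), np.float64(0.221), array([0.0057, 0.5764, 0.5937]), np.float64(0.585), array([-2.000e-04,  5.764e-01])), 'gauge': (np.float64(-0.2697), np.float64(-0.2387), array([-0.2542,  0.6197,  0.648 ]), np.float64(0.6337), array([0.0088, 0.6219]))}
top {'bar': (np.float64(-0.2073), np.float64(0.2224), array([0.0187, 0.5774, 0.5923]), np.float64(0.5848), array([-0.002 ,  0.5776])), 'gauge': (np.float64(-0.2682), np.float64(-0.2386), array([-0.2534,  0.6201,  0.6464]), np.float64(0.6339), array([0.0924, 0.6438]))}
```

```bash
python3 -c "
from h import *
go(.583,.085,.12,91.5)"
```

```text
turn [-0.11 -0.12 86.17] shift [0.1087 0.0553 0.0787] | at [0.6895 0.0253 0.1984] [-1.8000e+02 -1.5000e-01  1.7767e+02] t 6.5 w 0.0928 F [0.9 0.4 0.3]
```

Call:
send_rows --pt "0 0 86 0.109 0.055 0.079 0" --pt "0 0 86 0.109 0.055 0.079 0" --pt "0 0 86 0.109 0.055 0.079 0" --pt "0 0 86 0.109 0.055 0.079 0" --pt "0 0 86 0.109 0.055 0.079 0" --pt "0 0 86 0.109 0.055 0.079 0" --pt "0 0 86 0.109 0.055 0.079 0" --pt "0 0 86 0.109 0.055 0.079 0"

```text
time_s: 7.3
ee_pos: [0.5826, 0.0846, 0.1197]
eef_rot: [-3.139, -0.001, 1.895]
force: [0.1, -0.1, 0.2]
grip_width: 0.047
```

Call:
send_rows --pt "0 0 17 0 0 0 0" --pt "0 0 17 0 0 0 0" --pt "0 0 17 0 0 0 0" --pt "0 0 17 0 0 0 0"

```text
time_s: 7.7
ee_pos: [0.5829, 0.0846, 0.1203]
eef_rot: [-3.14, 0.0, 1.609]
force: [0.2, 0.4, -0.1]
grip_width: 0.0468
```

```bash
python3 -c "
from h import *
go(.583,.085,.024,91.5)"
```

```text
turn [-0.09  0.    0.67] shift [0.0004 0.0003 0.0963] | at [0.5829 0.0846 0.1203] [-179.91    0.     92.17] t 7.7 w 0.0468 F [ 0.2  0.4 -0.1]
```

Call:
send_rows --pt "0 0 0.7 0 0 0.05 0" --pt "0 0 0.7 0 0 0.08 0" --pt "0 0 0.7 0 0 0.096 0" --pt "0 0 0.7 0 0 0.096 0" --pt "0 0 0.7 0 0 0.096 -1" --pt "0 0 0.7 0 0 0.096 -1" --pt "0 0 0.7 0 0 0.096 -1" --pt "0 0 0.7 0 0 0.096 -1" --force 50

```text
time_s: 8.5
ee_pos: [0.5835, 0.0846, 0.0262]
eef_rot: [3.141, -0.0, 1.592]
force: [-13.9, -0.7, 10.1]
grip_width: 0.0182
```

Call:
send_rows --pt "0 0 0 0 0 0 -1" --pt "0 0 0 0 0 0 -1" --pt "0 0 0 0 0 0 -1" --pt "0 0 0 0 0 0 -1" --force 50

```text
time_s: 8.9
ee_pos: [0.5834, 0.0846, 0.0261]
eef_rot: [3.141, 0.0, 1.592]
force: [-3.7, 0.3, 6.4]
grip_width: 0.0176
```

```bash
python3 -c "
from h import *
go(.583+.0428*.99966,.085+.0428*.026,.024,91.5)"
```

```text
turn [ 0.02  0.   -0.27] shift [0.0006 0.0424 0.0022] | at [0.5834 0.0846 0.0261] [179.98   0.    91.23] t 8.9 w 0.0176 F [-3.7  0.3  6.4]
```

Call:
send_rows --pt "0 0 0 0 0.006 0 -1" --pt "0 0 0 0 0.012 0 -1" --pt "0 0 0 0 0.018 0 -1" --pt "0 0 0 0 0.024 0 -1" --pt "0 0 0 0 0.03 0 -1" --pt "0 0 0 0 0.036 0 -1" --pt "0 0 0 0 0.042 0 -1" --pt "0 0 0 0 0.043 0 -1" --force 50

```text
time_s: 9.7
ee_pos: [0.6257, 0.0856, 0.0258]
eef_rot: [-3.139, -0.0, 1.592]
force: [-13.5, -0.5, 10.8]
grip_width: 0.0331
```

```bash
python3 - <<'E'
from h import *
go(.583+.0428*.99966,.085+.0428*.026,.024,91.5)
for n in('wrist','top'):
    c=cam(n,n+'3');P=cloud(c);print(n,gap(c,P,xr=(.59,.665)))
E
```

```text
turn [-0.15 -0.   -0.27] shift [0.0005 0.0001 0.0018] | at [0.6257 0.0856 0.0258] [-179.85   -0.     91.23] t 9.7 w 0.0331 F [-13.5  -0.5  10.8]
wrist {'bar': (np.float64(-0.0268), np.float64(0.1964), array([0.1074, 0.612 , 0.6294]), np.float64(0.6209), array([0.0047, 0.6109])), 'gauge': None}
top {'bar': (np.float64(-0.2078), np.float64(0.2226), array([-0.0816,  0.6147,  0.6305]), np.float64(0.6227), array([0.0009, 0.6146])), 'gauge': (np.float64(-0.268), np.float64(-0.2368), array([-0.2524,  0.6201,  0.6466]), np.float64(0.6339), array([0.1098, 0.6483]))}
```

View pics/wrist3.png

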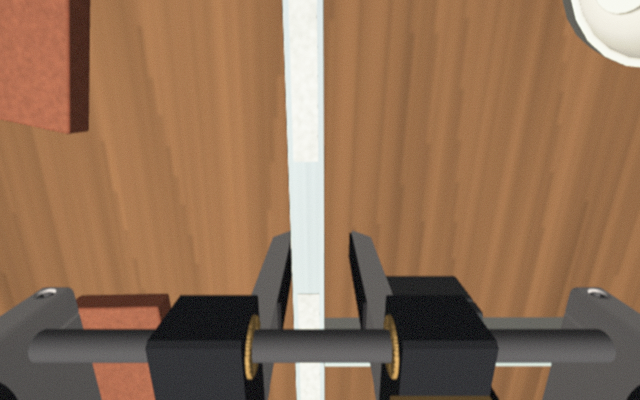

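Call:
send_rows --pt "0 0 0 0 0 0 -1" --pt "0 0 0 0 0 0 -1" --pt "0 0 0 0 0 0 -1" --pt "0 0 0 0 0 0 -1" --force 50

```text
time_s: 10.2
ee_pos: [0.6252, 0.0856, 0.0257]
eef_rot: [-3.138, 0.0, 1.592]
force: [-11.2, -0.5, 9.1]
grip_width: 0.0176
```

```bash
python3 - <<'E'
from h import *
go(.583+.0428*.99966,.085+.0428*.026,.024,91.5)
for n in('wrist','top'):
    c=cam(n,n+'4');P=cloud(c);print(n,gap(c,P,xr=(.59,.665)))
E
```

```text
turn [-0.18  0.   -0.26] shift [0.0005 0.0006 0.0017] | at [0.6252 0.0856 0.0257] [-179.82    0.     91.24] t 10.2 w 0.0176 F [-11.2  -0.5   9.1]
wrist {'bar': (np.float64(-0.0273), np.float64(0.1963), array([0.1072, 0.619 , 0.6364]), np.float64(0.6276), array([0.0045, 0.6178])), 'gauge': None}
top {'bar': (np.float64(-0.2073), np.float64(0.2226), array([-0.0812,  0.6184,  0.6347]), np.float64(0.6269), array([-0.0024,  0.6185])), 'gauge': (np.float64(-0.2677), np.float64(-0.2382), array([-0.253 ,  0.6197,  0.6469]), np.float64(0.633), array([0.0459, 0.6314]))}
```

Call:
send_rows --pt "0 0 0 0 0 0 0" --pt "0 0 0 0 0 0 0" --pt "0 0 0 0 0 0 0" --pt "0 0 0 0 0 0 0" --pt "0 0 0 0 0 -0.04 0" --pt "0 0 0 0 0 -0.09 0" --pt "0 0 0 0 0 -0.14 0" --pt "0 0 0 0 0 -0.17 0"

```text
time_s: 11.1
ee_pos: [0.627, 0.0856, 0.1997]
eef_rot: [3.137, -0.0, 1.592]
force: [0.1, 0.1, -1.0]
grip_width: 0.0468
```

```bash
python3 - <<'E'
from h import *
go(.6895,.0245,.2,177.5)
for n in('wrist','top'):
    c=cam(n,n+'5');P=cloud(c);print(n,gap(c,P,xr=(.59,.665)))
E
```

```text
turn [  0.22   0.19 -86.29] shift [-0.0624  0.0612 -0.    ] | at [0.627  0.0856 0.1997] [ 1.7974e+02 -1.0000e-02  9.1210e+01] t 11.1 w 0.0468 F [ 0.1  0.1 -1. ]
wrist {'bar': (np.float64(-0.2088), np.float64(0.2211), array([0.0506, 0.619 , 0.6362]), np.float64(0.6276), array([-0.0013,  0.6191])), 'gauge': None}
top {'bar': (np.float64(-0.2073), np.float64(0.2225), array([-0.0923,  0.6189,  0.635 ]), np.float64(0.6268), array([-0.0024,  0.6192])), 'gauge': (np.float64(-0.2676), np.float64(-0.2382), array([-0.2529,  0.6195,  0.6465]), np.float64(0.6333), array([-0.1117,  0.5918]))}
```

Call:
send_rows --pt "0 0 -86 -0.062 0.061 0 0" --pt "0 0 -86 -0.062 0.061 0 0" --pt "0 0 -86 -0.062 0.061 0 0" --pt "0 0 -86 -0.062 0.061 0 0" --pt "0 0 -86 -0.062 0.061 0 0" --pt "0 0 -86 -0.062 0.061 0 0" --pt "0 0 -86 -0.062 0.061 0 0" --pt "0 0 -86 -0.062 0.061 0 0"

```text
time_s: 12.0
ee_pos: [0.6884, 0.0248, 0.1939]
eef_rot: [-3.141, -0.002, 2.798]
force: [-0.5, 0.6, 0.0]
grip_width: 0.0472
```

Call:
send_rows --pt "0 0 -17 0 0 0 0" --pt "0 0 -17 0 0 0 0" --pt "0 0 -17 0 0 0 0" --pt "0 0 -17 0 0 0 0"

```text
time_s: 12.4
ee_pos: [0.6885, 0.0248, 0.1945]
eef_rot: [-3.142, -0.001, 3.084]
force: [0.6, -0.2, 1.4]
grip_width: 0.047
```

```bash
python3 - <<'E'
from h import *
go(.6895,.0245,.064,177.4)
c=cam('wrist');P=cloud(c);z=P[...,2]
m=(z>.06)&(z<.08)&(abs(P[...,0]-.69)<.05)&(abs(P[...,1]-.025)<.05);print(rect(P,m))
E
```

```text
turn [-0.   -0.06 -0.69] shift [-0.0012 -0.0002  0.1305] | at [0.6885 0.0248 0.1945] [-1.8000e+02 -6.0000e-02  1.7671e+02] t 12.4 w 0.047 F [ 0.6 -0.2  1.4]
(array([689.4,  24. ]), array([12. , 55.5]), 86.29, np.float64(70.6), 757)
```

Call:
send_rows --pt "0 0 0 -0.001 0.001 0.05 0" --pt "0 0 0 -0.001 0.001 0.1 0" --pt "0 0 0 -0.001 0.001 0.13 0" --pt "0 0 0 -0.001 0.001 0.13 0" --pt "0 0 0 -0.001 0.001 0.13 -1" --pt "0 0 0 -0.001 0.001 0.13 -1" --pt "0 0 0 -0.001 0.001 0.13 -1" --pt "0 0 0 -0.001 0.001 0.13 -1" --force 30

```text
time_s: 13.25
ee_pos: [0.6898, 0.0244, 0.0659]
eef_rot: [-3.139, 0.001, 3.088]
force: [-2.1, -20.9, 1.7]
grip_width: 0.0182
```

Call:
send_rows --pt "0 0 0 0 0 0 -1" --pt "0 0 7 0 0 0 -1" --pt "0 0 14 0 0 0 -1" --pt "0 0 21 0 0 0 -1" --pt "0 0 28 0 0 0 -1" --pt "0 0 35 0 0 0 -1" --pt "0 0 42 0 0 0 -1" --pt "0 0 49 0 0 0 -1" --force 30

```text
time_s: 14.05
ee_pos: [0.69, 0.0238, 0.0669]
eef_rot: [-3.141, 0.003, 2.227]
force: [-3.8, -11.6, 9.3]
grip_width: 0.0116
```

```bash
python3 - <<'E'
from h import *
go(.6895,.0245,.064,100)
E
```

```text
turn [1.000e-02 1.700e-01 2.762e+01] shift [0.0009 0.     0.0029] | at [0.69   0.0238 0.0669] [-1.7996e+02  1.6000e-01  1.2762e+02] t 14.05 w 0.0116 F [ -3.8 -11.6   9.3]
```

Call:
send_rows --pt "0 0 7 0 0 0 -1" --pt "0 0 14 0 0 0 -1" --pt "0 0 21 0 0 0 -1" --pt "0 0 27 0 0 0 -1" --pt "0 0 27 0 0 0 -1" --pt "0 0 27 0 0 0 -1" --force 30

```text
time_s: 14.65
ee_pos: [0.69, 0.0238, 0.0669]
eef_rot: [3.141, 0.003, 1.761]
force: [-4.0, -10.7, 9.1]
grip_width: 0.0119
```

Call:
send_rows --pt "0 0 0 0 0 0 0" --pt "0 0 0 0 0 0 0" --pt "0 0 0 0 0 0 0" --pt "0 0 0 0 0 -0.04 0" --pt "0 0 0 0 0 -0.09 0" --pt "0 0 0 0 0 -0.13 0" --pt "0 0 0 0 0 -0.16 0" --pt "0 0 0 0 0 -0.16 0"

```text
time_s: 15.45
ee_pos: [0.6907, 0.026, 0.2304]
eef_rot: [3.135, 0.001, 1.762]
force: [0.4, 0.9, -0.5]
grip_width: 0.0473
```

```bash
python3 - <<'E'
from h import *
go(.6895,.0245,.2,100)
c=cam('wrist','w6');P=cloud(c);z=P[...,2]
m=(z>.06)&(z<.08)&(abs(P[...,0]-.69)<.05)&(abs(P[...,1]-.025)<.05);print(rect(P,m))
print(gap(c,P,xr=(.59,.665)));tiles(c,P)
c=cam('top','t6');P=cloud(c);print(gap(c,P,xr=(.59,.665)));tiles(c,P)
E
```

```text
turn [0.4  0.07 0.97] shift [-0.0012 -0.0017  0.0304] | at [0.6907 0.026  0.2304] [1.7960e+02 7.0000e-02 1.0097e+02] t 15.45 w 0.0473 F [ 0.4  0.9 -0.5]
(array([690.5,  24.8]), array([11.5, 56. ]), 10.62, np.float64(70.6), 606)
{'bar': (np.float64(-0.1197), np.float64(0.1822), array([0.0544, 0.6191, 0.6361]), np.float64(0.6275), array([-2.00e-04,  6.19e-01])), 'gauge': None}
tile (array([467.6, 158.7]), array([64.9, 23.9]), 12.24, np.float64(15.0), 899)
tile (array([496.8,   0. ]), array([61.1, 90.1]), 2.88, np.float64(15.3), 3926)
tile (array([ 466.1, -214. ]), array([52.9, 27.4]), 59.11, np.float64(15.0), 452)
{'bar': (np.float64(-0.2072), np.float64(0.2224), array([-0.0922,  0.6196,  0.6344]), np.float64(0.6266), array([-0.001 ,  0.6197])), 'gauge': (np.float64(-0.2674), np.float64(-0.2374), array([-0.2524,  0.6199,  0.6466]), np.float64(0.6331), array([-0.0402,  0.61  ]))}
tile (array([ 488.9, -242.4]), array([56.5, 89.4]), 4.27, np.float64(16.1), 410)
tile (array([471.5, 200.3]), array([87.7, 57.6]), 78.66, np.float64(15.9), 370)
```

View pics/w6.png

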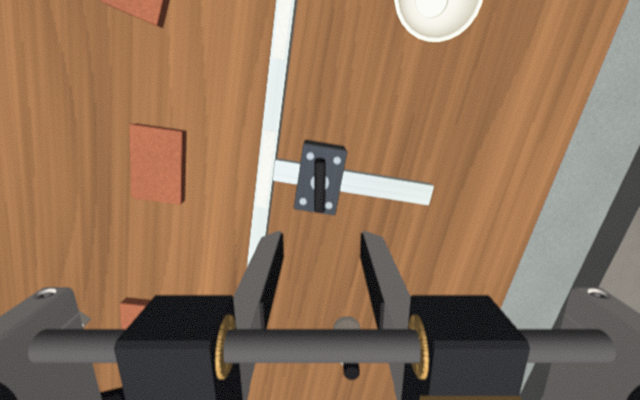

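View pics/t6.png

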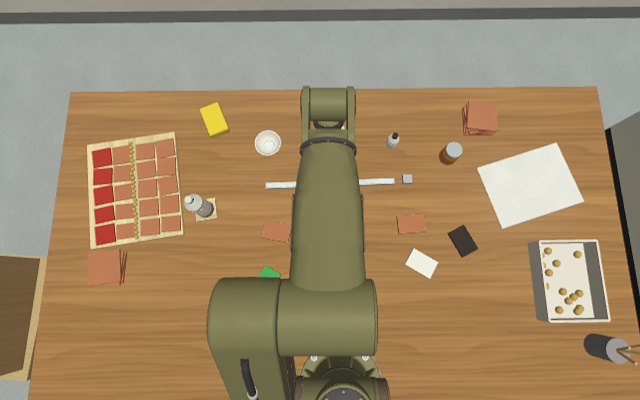

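```bash
cat >> h.py <<'E'
FY=.026
def w(X,Y): return X*np.cos(FY)-Y*np.sin(FY), X*np.sin(FY)+Y*np.cos(FY)
E
python3 - <<'E'
from h import *
go(.497,0,.1,92.8)
E
```

```text
turn [-0.01 -0.01  8.17] shift [ 0.0112 -0.1939  0.125 ] | at [0.6895 0.0259 0.225 ] [-1.7999e+02 -1.0000e-02  1.0097e+02] t 15.55 w 0.0471 F [ 0.  -0.7 -0.6]
```

Call:
send_rows --pt "0 0 8.2 0.011 -0.194 0.125 0.7" --pt "0 0 8.2 0.011 -0.194 0.125 0.7" --pt "0 0 8.2 0.011 -0.194 0.125 0.7" --pt "0 0 8.2 0.011 -0.194 0.125 0.7" --pt "0 0 8.2 0.011 -0.194 0.125 0.7" --pt "0 0 8.2 0.011 -0.194 0.125 0.7" --pt "0 0 8.2 0.011 -0.194 0.125 0.7" --pt "0 0 8.2 0.011 -0.194 0.125 0.7"

```text
time_s: 16.35
ee_pos: [0.498, -0.0003, 0.1005]
eef_rot: [3.141, 0.0, 1.619]
force: [-0.2, -0.6, 0.4]
grip_width: 0.08
```

```bash
python3 - <<'E'
from h import *
go(.497,0,.024,92.8)
E
```

```text
turn [ 0.04  0.   -0.03] shift [ 0.0003 -0.001   0.0765] | at [ 4.980e-01 -3.000e-04  1.005e-01] [179.96   0.    92.77] t 16.35 w 0.08 F [-0.2 -0.6  0.4]
```

Call:
send_rows --pt "0 0 0 0 -0.001 0.04 0.7" --pt "0 0 0 0 -0.001 0.065 0.7" --pt "0 0 0 0 -0.001 0.077 0.7" --pt "0 0 0 0 -0.001 0.077 0.7" --pt "0 0 0 0 -0.001 0.077 0" --pt "0 0 0 0 -0.001 0.077 0" --pt "0 0 0 0 -0.001 0.077 0" --pt "0 0 0 0 -0.001 0.077 0" --force 10

```text
time_s: 17.15
ee_pos: [0.4967, -0.0004, 0.0243]
eef_rot: [3.14, 0.0, 1.619]
force: [-2.0, -0.1, 7.6]
grip_width: 0.0598
```

```bash
python3 - <<'E'
from h import *
print(w(.559,.0065)); go(*w(.559,.0065),.024,91.5)
E
```

```text
(np.float64(0.5586420876835161), np.float64(0.02103016568177473))
turn [0.1  0.01 1.27] shift [0.0184 0.0629 0.0004] | at [ 4.967e-01 -4.000e-04  2.430e-02] [1.799e+02 1.000e-02 9.277e+01] t 17.15 w 0.0598 F [-2.  -0.1  7.6]
```

Call:
send_rows --pt "0 0 0.3 0.004 0.013 0 0" --pt "0 0 0.6 0.008 0.026 0 0" --pt "0 0 1 0.012 0.039 0 0" --pt "0 0 1.3 0.0155 0.052 0 0" --pt "0 0 1.3 0.0185 0.063 0 0" --pt "0 0 1.3 0.0185 0.063 0 0" --force 10

```text
time_s: 17.75
ee_pos: [0.5596, 0.0214, 0.0242]
eef_rot: [3.139, -0.0, 1.597]
force: [2.6, 1.8, 3.6]
grip_width: 0.0598
```

```bash
python3 - <<'E'
from h import *
go(*w(.559,.0065),.024,91.5)
c=cam('wrist','w7');P=cloud(c);tiles(c,P)
E
```

```text
turn [ 0.14 -0.   -0.02] shift [-0.0004 -0.0009  0.0002] | at [0.5596 0.0214 0.0242] [179.86  -0.    91.48] t 17.75 w 0.0598 F [2.6 1.8 3.6]
tile (array([560. ,  21.3]), array([62. , 90.7]), 1.16, np.float64(15.5), 14591)
```

View pics/w7.png

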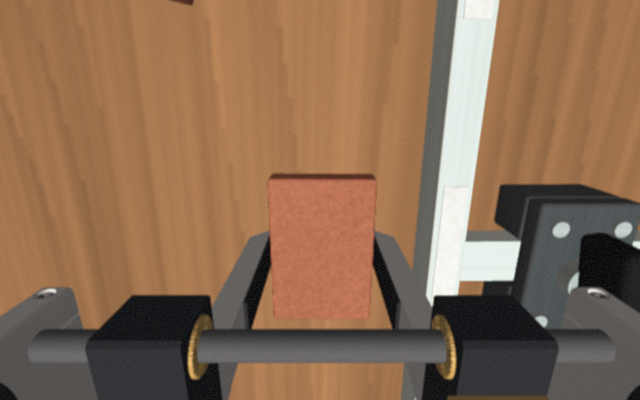

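Call:
send_rows --pt "0 0 0 0 0 0 0.7" --pt "0 0 0 0 0 0 0.7" --pt "0 0 0 0 0 0 0.7" --pt "0 0 0 0 0 -0.03 0.7" --pt "0 0 0 0 0 -0.06 0.7" --pt "0 0 0 0 0 -0.08 0.7" --pt "0 0 0 0 0 -0.08 0.7"

```text
time_s: 18.5
ee_pos: [0.5591, 0.021, 0.1059]
eef_rot: [3.137, 0.0, 1.596]
force: [0.7, -0.0, -0.3]
grip_width: 0.0803
```

```bash
python3 - <<'E'
from h import *
c=cam('wrist','w8');P=cloud(c);tiles(c,P)
go(*w(.49,.0065),.1,1.5)
E
```

```text
tile (array([464.9, 160.4]), array([63. , 20.8]), 2.88, np.float64(15.1), 2073)
tile (array([559.7,  21.4]), array([60.1, 90.3]), 1.24, np.float64(15.3), 7460)
turn [ 8.000e-02 -7.000e-02  8.996e+01] shift [-0.     -0.0687  0.0039] | at [0.5584 0.021  0.104 ] [1.799e+02 1.000e-02 9.146e+01] t 18.55 w 0.0799 F [ 0.6  0.3 -0.7]
```

Call:
send_rows --pt "0 0 90 0 -0.069 0.004 0.06" --pt "0 0 90 0 -0.069 0.004 0.06" --pt "0 0 90 0 -0.069 0.004 0.06" --pt "0 0 90 0 -0.069 0.004 0.06" --pt "0 0 90 0 -0.069 0.004 0.06" --pt "0 0 90 0 -0.069 0.004 0.06" --pt "0 0 90 0 -0.069 0.004 0.06" --pt "0 0 90 0 -0.069 0.004 0.06"

```text
time_s: 19.35
ee_pos: [0.4884, 0.0193, 0.0978]
eef_rot: [-3.141, 0.002, 0.39]
force: [0.2, 0.1, -0.1]
grip_width: 0.0502
```

Call:
send_rows --pt "0 0 21 0 0 0 0.06" --pt "0 0 21 0 0 0 0.06" --pt "0 0 21 0 0 0 0.06" --pt "0 0 21 0 0 0 0.06" --pt "0 0 21 0 0 0 0.06"

```text
time_s: 19.85
ee_pos: [0.4887, 0.0193, 0.0984]
eef_rot: [-3.142, 0.002, 0.032]
force: [0.3, 0.3, -0.6]
grip_width: 0.0496
```

```bash
python3 - <<'E'
from h import *
c=cam('wrist','w9');P=cloud(c);tiles(c,P)
go(*w(.49,.0065),.0235,1.5)
E
```

```text
tile (array([560. ,  20.8]), array([59.9, 90.3]), 1.16, np.float64(15.4), 9941)
tile (array([471.6, 200.9]), array([91.3, 61.3]), 78.58, np.float64(15.1), 7972)
tile (array([ 488.4, -222.8]), array([60.4, 49.3]), 3.35, np.float64(15.0), 3839)
turn [-0.    0.07  0.33] shift [0.0009 0.0001 0.0751] | at [0.4888 0.0194 0.0986] [-1.80e+02  7.00e-02  1.83e+00] t 19.9 w 0.0501 F [0.9 0.5 0.2]
```

View pics/w9.png

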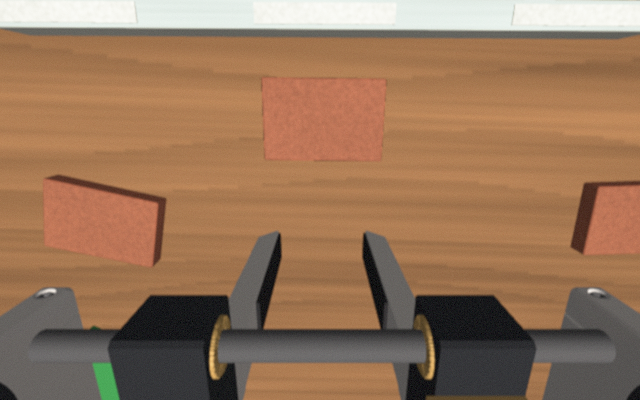

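Call:
send_rows --pt "0 0 0.3 0 0 0.05 0.06" --pt "0 0 0.3 0 0 0.075 0.06" --pt "0 0 0.3 0 0 0.075 0.06" --pt "0 0 0.3 0.02 0 0.075 0.06" --pt "0 0 0.3 0.028 0 0.075 0.06" --pt "0 0 0.3 0.034 0 0.075 0.06" --pt "0 0 0.3 0.04 0 0.075 0.06" --pt "0 0 0.3 0.046 0 0.075 0.06"

```text
time_s: 20.7
ee_pos: [0.5351, 0.0207, 0.0244]
eef_rot: [-3.142, 0.001, 0.025]
force: [-4.4, 0.3, 2.1]
grip_width: 0.0495
```

```bash
python3 - <<'E'
from h import *
c=cam('wrist','w10');P=cloud(c);tiles(c,P)
go(*w(.551,.0065),.0235,1.5)
E
```

```text
tile (array([574.6,  21.4]), array([61.8, 90.3]), 1.39, np.float64(15.4), 17357)
tile (array([496.8, 210.2]), array([18.6, 21.6]), 1.31, np.float64(14.0), 590)
tile (array([486.8, 163.8]), array([25.1, 17.8]), 77.17, np.float64(14.0), 951)
tile (array([443.2, 164.3]), array([11. , 19.8]), 88.53, np.float64(15.0), 349)
turn [ 0.   -0.04 -0.08] shift [0.0145 0.0003 0.0011] | at [0.5361 0.0207 0.0246] [ 1.80e+02 -4.00e-02  1.42e+00] t 20.75 w 0.0495 F [-0.1  0.1  0.5]
```

View pics/w10.png

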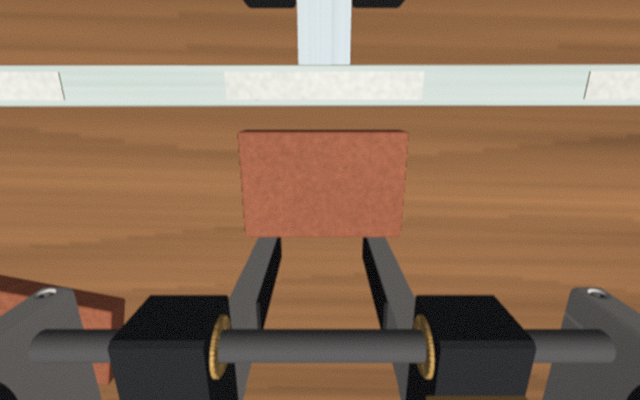

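Call:
send_rows --pt "0 0 0 0.005 0 0 0.06" --pt "0 0 0 0.01 0 0 0.06" --pt "0 0 0 0.0125 0 0 0.06" --pt "0 0 0 0.014 0 0 0.06" --pt "0 0 0 0.015 0 0 0.06" --pt "0 0 0 0.015 0 0 0.06"

```text
time_s: 21.35
ee_pos: [0.5484, 0.0211, 0.0242]
eef_rot: [3.142, 0.005, 0.025]
force: [-17.8, -1.0, 14.2]
grip_width: 0.0496
```

Call:
send_rows --pt "0 0 0 -0.01 0 0 0.06" --pt "0 0 0 -0.03 0 0 0.06" --pt "0 0 0 -0.05 0 -0.03 0.06" --pt "0 0 0 -0.06 0 -0.08 0.06" --pt "0 0 0 -0.06 0 -0.12 0.06" --pt "0 0 0 -0.06 0 -0.12 0.06"

```text
time_s: 21.95
ee_pos: [0.4924, 0.0196, 0.1496]
eef_rot: [3.141, -0.01, 0.025]
force: [0.1, 0.0, -0.4]
grip_width: 0.05
```

```bash
python3 - <<'E'
from h import *
c=cam('wrist','w11');P=cloud(c);tiles(c,P);print(gap(c,P,xr=(.59,.665)))
c=cam('top');P=cloud(c);tiles(c,P)
E
```

```text
tile (array([588.2,  21.8]), array([59.4, 90.1]), 1.41, np.float64(15.4), 7277)
tile (array([ 489.8, -243.9]), array([60.4, 91.4]), 3.67, np.float64(15.2), 5649)
tile (array([471.6, 200.8]), array([91. , 61.2]), 78.45, np.float64(15.2), 5601)
{'bar': (np.float64(-0.2092), np.float64(0.2215), array([0.0061, 0.619 , 0.6364]), np.float64(0.6276), array([-1.00e-04,  6.19e-01])), 'gauge': (np.float64(-0.2578), np.float64(-0.2377), array([-0.2477,  0.62  ,  0.648 ]), np.float64(0.6331), array([0.0446, 0.6311]))}
tile (array([ 489.2, -242.6]), array([56. , 89.6]), 3.8, np.float64(16.4), 414)
tile (array([471.3, 200.4]), array([87.5, 57.1]), 78.62, np.float64(16.5), 375)
```

View pics/w11.png

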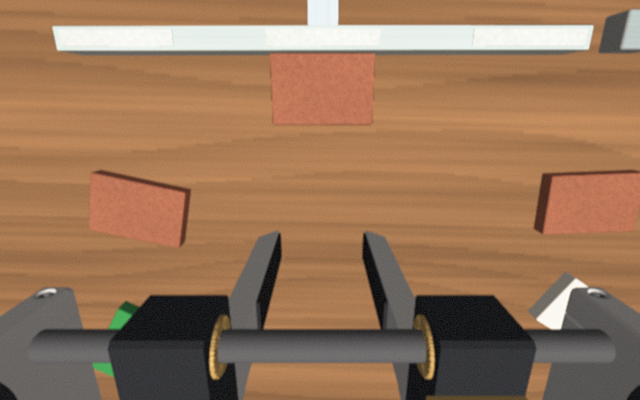

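```bash
python3 - <<'E'
from h import *
go(.4716,.2006,.1,78.45)
E
```

```text
turn [  0.09  -0.1  -77.04] shift [-0.0145 -0.1814  0.0446] | at [0.4905 0.0196 0.1447] [ 1.7999e+02 -1.3000e-01  1.4100e+00] t 22.05 w 0.0498 F [ 0.3 -0.9 -0. ]
```

Call:
send_rows --pt "0 0 -77 -0.0145 -0.181 0.045 0.7" --pt "0 0 -77 -0.0145 -0.181 0.045 0.7" --pt "0 0 -77 -0.0145 -0.181 0.045 0.7" --pt "0 0 -77 -0.0145 -0.181 0.045 0.7" --pt "0 0 -77 -0.0145 -0.181 0.045 0.7" --pt "0 0 -77 -0.0145 -0.181 0.045 0.7" --pt "0 0 -77 -0.0145 -0.181 0.045 0.7" --pt "0 0 -77 -0.0145 -0.181 0.045 0.7"

```text
time_s: 22.85
ee_pos: [0.4704, 0.2001, 0.0973]
eef_rot: [-3.139, 0.002, 1.231]
force: [-0.2, -0.3, -0.4]
grip_width: 0.0802
```

Call:
send_rows --pt "0 0 -8 0 0 0 0.7" --pt "0 0 -8 0 0 0 0.7" --pt "0 0 -8 0 0 0 0.7"

```text
time_s: 23.15
ee_pos: [0.4708, 0.2, 0.0981]
eef_rot: [-3.14, 0.001, 1.36]
force: [0.1, 0.2, 1.1]
grip_width: 0.08
```

```bash
python3 - <<'E'
from h import *
go(.4716,.2006,.0235,78.45)
c=cam('wrist');P=cloud(c);tiles(c,P)
E
```

```text
turn [-0.08  0.05 -0.53] shift [0.0008 0.0008 0.0746] | at [0.4708 0.2    0.0981] [-1.7992e+02  5.0000e-02  7.7920e+01] t 23.15 w 0.08 F [0.1 0.2 1.1]
tile (array([471. , 201.2]), array([90.3, 60. ]), 78.45, np.float64(15.4), 7903)
```

Call:
send_rows --pt "0 0 -0.5 0.001 0 0.04 0.7" --pt "0 0 -0.5 0.001 0 0.065 0.7" --pt "0 0 -0.5 0.001 0 0.0745 0.7" --pt "0 0 -0.5 0.001 0 0.0745 0.7" --pt "0 0 -0.5 0.001 0 0.0745 0" --pt "0 0 -0.5 0.001 0 0.0745 0" --pt "0 0 -0.5 0.001 0 0.0745 0" --pt "0 0 -0.5 0.001 0 0.0745 0" --force 10

```text
time_s: 24.0
ee_pos: [0.4719, 0.2014, 0.0258]
eef_rot: [3.14, -0.001, 1.373]
force: [-2.0, 0.7, 7.0]
grip_width: 0.0594
```

```bash
python3 - <<'E'
from h import *
go(*w(.559,.1715),.0235,91.5)
E
```

```text
turn [  0.07  -0.04 -12.85] shift [0.0011 0.0839 0.0024] | at [0.4719 0.2014 0.0258] [ 1.7993e+02 -5.0000e-02  7.8650e+01] t 24.0 w 0.0594 F [-2.   0.7  7. ]
```

Call:
send_rows --pt "0 0 -2 0 0.012 0 0" --pt "0 0 -4 0 0.025 0 0" --pt "0 0 -6 0 0.038 0 0" --pt "0 0 -8 0 0.051 0 0" --pt "0 0 -10 0.001 0.064 0 0" --pt "0 0 -12 0.001 0.076 0 0" --pt "0 0 -12.8 0.001 0.084 0 0" --pt "0 0 -12.8 0.001 0.084 0 0" --force 10

```text
time_s: 24.8
ee_pos: [0.555, 0.1856, 0.0257]
eef_rot: [3.14, -0.0, 1.596]
force: [0.1, -0.8, 5.2]
grip_width: 0.0599
```

```bash
python3 - <<'E'
from h import *
go(*w(.559,.1715),.0235,91.5)
c=cam('wrist');P=cloud(c);tiles(c,P);print(w(.559,.1715))
E
```

```text
turn [ 0.08 -0.02 -0.03] shift [ 0.0004 -0.0007  0.0022] | at [0.555  0.1856 0.0257] [ 1.7992e+02 -2.0000e-02  9.1470e+01] t 24.8 w 0.0599 F [ 0.1 -0.8  5.2]
tile (array([555.8, 185.4]), array([61.2, 90.1]), 1.76, np.float64(15.4), 14336)
(np.float64(0.5543525710071794), np.float64(0.18597439882341396))
```

Good. Release, lift, turn, push.

Call:
send_rows --pt "0 0 0 0 0 0 0.7" --pt "0 0 0 0 0 0 0.7" --pt "0 0 0 0 0 0 0.7" --pt "0 0 0 0 0 -0.03 0.7" --pt "0 0 0 0 0 -0.06 0.7" --pt "0 0 0 0 0 -0.08 0.7" --pt "0 0 0 0 0 -0.08 0.7"

```text
time_s: 25.55
ee_pos: [0.5551, 0.186, 0.1075]
eef_rot: [3.137, -0.001, 1.596]
force: [0.7, -0.0, -0.3]
grip_width: 0.0799
```

```bash
python3 - <<'E'
from h import *
go(*w(.49,.1715),.1,1.5)
E
```

```text
turn [ 0.15 -0.25 89.97] shift [-0.0001 -0.0697  0.0072] | at [0.5551 0.186  0.1075] [ 1.7975e+02 -6.0000e-02  9.1470e+01] t 25.55 w 0.0799 F [ 0.7 -0.  -0.3]
```

Call:
send_rows --pt "0 0 90 0 -0.07 0.005 0.06" --pt "0 0 90 0 -0.07 0.005 0.06" --pt "0 0 90 0 -0.07 0.005 0.06" --pt "0 0 90 0 -0.07 0.005 0.06" --pt "0 0 90 0 -0.07 0.005 0.06" --pt "0 0 90 0 -0.07 0.005 0.06" --pt "0 0 90 0 -0.07 0.005 0.06" --pt "0 0 90 0 -0.07 0.005 0.06"

```text
time_s: 26.35
ee_pos: [0.4834, 0.1837, 0.0985]
eef_rot: [-3.141, 0.002, 0.39]
force: [-0.1, 0.5, 0.9]
grip_width: 0.0497
```

Call:
send_rows --pt "0 0 21 0 0 0 0.06" --pt "0 0 21 0 0 0 0.06" --pt "0 0 21 0 0 0 0.06" --pt "0 0 21 0 0 0 0.06" --pt "0 0 21 0 0 0 0.06"

```text
time_s: 26.85
ee_pos: [0.4837, 0.1838, 0.099]
eef_rot: [3.141, 0.001, 0.032]
force: [0.1, -0.6, -0.6]
grip_width: 0.0495
```

```bash
python3 - <<'E'
from h import *
c=cam('wrist','w12');P=cloud(c);tiles(c,P)
go(*w(.49,.1715),.0235,1.5)
E
```

```text
tile (array([588.6,  21.9]), array([59.8, 91.8]), 1.87, np.float64(15.3), 11308)
tile (array([555.7, 184.7]), array([59.8, 90.3]), 1.12, np.float64(15.4), 9915)
turn [0.01 0.05 0.33] shift [ 0.0017 -0.0004  0.0757] | at [0.4837 0.1838 0.0992] [1.7999e+02 5.0000e-02 1.8300e+00] t 26.9 w 0.0499 F [ 0.2 -0.1 -0. ]
```

View pics/w12.png

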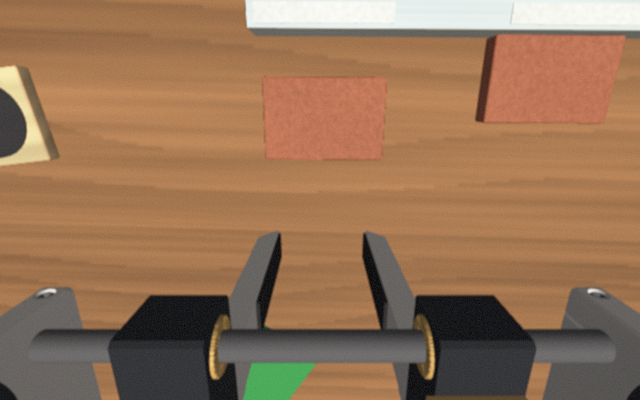

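Call:
send_rows --pt "0 0 0.3 0 0 0.05 0.06" --pt "0 0 0.3 0 0 0.075 0.06" --pt "0 0 0.3 0 0 0.075 0.06" --pt "0 0 0.3 0.02 0 0.075 0.06" --pt "0 0 0.3 0.028 0 0.075 0.06" --pt "0 0 0.3 0.034 0 0.075 0.06" --pt "0 0 0.3 0.041 0 0.075 0.06" --pt "0 0 0.3 0.048 0 0.075 0.06"

```text
time_s: 27.7
ee_pos: [0.5322, 0.1854, 0.0252]
eef_rot: [-3.142, 0.0, 0.025]
force: [-2.8, 0.2, 3.0]
grip_width: 0.0501
```

```bash
python3 - <<'E'
from h import *
c=cam('wrist','w13');P=cloud(c);tiles(c,P)
go(*w(.5505,.1715),.0235,1.5)
E
```

```text
tile (array([587.4,  37.3]), array([58.5, 61.7]), 1.4, np.float64(15.2), 10927)
tile (array([571.3, 185.2]), array([62.5, 90.3]), 1.43, np.float64(15.4), 17209)
turn [-0.01 -0.05 -0.09] shift [ 0.0127 -0.0001  0.0017] | at [0.5332 0.1854 0.0252] [-1.7999e+02 -5.0000e-02  1.4100e+00] t 27.75 w 0.0499 F [ 1.1 -0.6  0.7]
```

Call:
send_rows --pt "0 0 0 0.005 0 0 0.06" --pt "0 0 0 0.009 0 0 0.06" --pt "0 0 0 0.0115 0 0 0.06" --pt "0 0 0 0.013 0 0 0.06" --pt "0 0 0 0.0135 0 0 0.06" --pt "0 0 0 0.0135 0 0 0.06"

```text
time_s: 28.35
ee_pos: [0.5441, 0.1856, 0.0247]
eef_rot: [3.141, 0.004, 0.025]
force: [-14.5, -1.8, 10.5]
grip_width: 0.0498
```

Call:
send_rows --pt "0 0 0 -0.01 0 0 0.06" --pt "0 0 0 -0.03 0 0 0.06" --pt "0 0 0 -0.05 0 -0.03 0.06" --pt "0 0 0 -0.06 0 -0.08 0.06" --pt "0 0 0 -0.06 0 -0.12 0.06" --pt "0 0 0 -0.06 0 -0.12 0.06"

```text
time_s: 28.95
ee_pos: [0.4874, 0.1849, 0.1503]
eef_rot: [-3.139, -0.009, 0.025]
force: [0.4, -0.3, -1.0]
grip_width: 0.0497
```

```bash
python3 - <<'E'
from h import *
c=cam('wrist','w14');P=cloud(c);tiles(c,P);print(gap(c,P,xr=(.59,.665)))
c=cam('top','t14');P=cloud(c);tiles(c,P)
go(.489,-.243,.144,93.7)
E
```

```text
tile (array([584.1, 185.5]), array([59.4, 90.1]), 1.41, np.float64(15.3), 7281)
tile (array([588.2,  22.3]), array([59.4, 91.1]), 1.49, np.float64(15.3), 7515)
{'bar': (np.float64(-0.0844), np.float64(0.2212), array([0.0997, 0.619 , 0.6365]), np.float64(0.6276), array([-2.00e-04,  6.19e-01])), 'gauge': None}
tile (array([588.6,  22.8]), array([60.5, 85.8]), 1.59, np.float64(16.1), 394)
tile (array([ 488.9, -242.1]), array([57.4, 89.5]), 4.27, np.float64(16.2), 415)
turn [ 7.000e-02 -1.000e-01 -9.229e+01] shift [-0.0072  0.4272  0.0009] | at [0.4856 0.1842 0.1451] [-1.7997e+02 -1.1000e-01  1.4100e+00] t 29.05 w 0.0496 F [-0.1 -0.1  0.1]
```

View pics/w14.png

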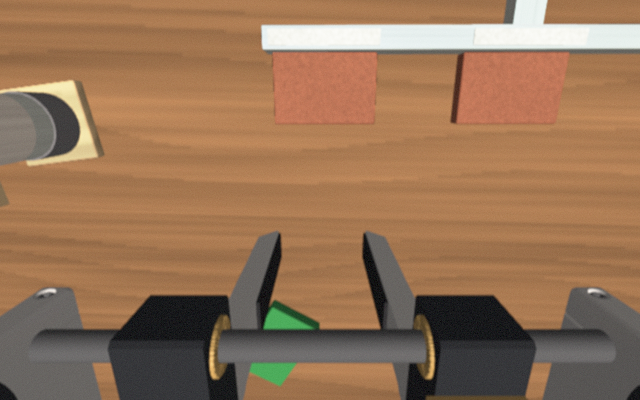

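Call:
send_rows --pt "0 0 -92.3 -0.007 0.427 0 0.7" --pt "0 0 -92.3 -0.007 0.427 0 0.7" --pt "0 0 -92.3 -0.007 0.427 0 0.7" --pt "0 0 -92.3 -0.007 0.427 0 0.7" --pt "0 0 -92.3 -0.007 0.427 0 0.7" --pt "0 0 -92.3 -0.007 0.427 0 0.7" --pt "0 0 -92.3 -0.007 0.427 0 0.7" --pt "0 0 -92.3 -0.007 0.427 0 0.7"

```text
time_s: 29.85
ee_pos: [0.4884, -0.1716, 0.143]
eef_rot: [-3.139, 0.0, 1.092]
force: [0.8, 0.4, 0.3]
grip_width: 0.0795
```

```bash
python3 - <<'E'
from h import *
go(.489,-.243,.1,93.9)
E
```

```text
turn [-1.400e-01 -3.000e-02 -3.131e+01] shift [-0.0631  0.0335  0.0429] | at [ 0.4884 -0.1716  0.143 ] [-1.7986e+02  1.0000e-02  6.2590e+01] t 29.85 w 0.0795 F [0.8 0.4 0.3]
```

Call:
send_rows --pt "0 0 -31.3 -0.063 0.0335 0.043 0.7" --pt "0 0 -31.3 -0.063 0.0335 0.043 0.7" --pt "0 0 -31.3 -0.063 0.0335 0.043 0.7" --pt "0 0 -31.3 -0.063 0.0335 0.043 0.7" --pt "0 0 -31.3 -0.063 0.0335 0.043 0.7" --pt "0 0 -31.3 -0.063 0.0335 0.043 0.7" --pt "0 0 -31.3 -0.063 0.0335 0.043 0.7"

```text
time_s: 30.55
ee_pos: [0.4895, -0.241, 0.1013]
eef_rot: [-3.141, -0.0, 1.631]
force: [0.2, -0.2, -0.5]
grip_width: 0.08
```

```bash
python3 - <<'E'
from h import *
c=cam('wrist','w15');P=cloud(c);tiles(c,P)
go(.489,-.243,.0235,93.9)
E
```

```text
tile (array([ 489.1, -243.9]), array([60.1, 90.2]), 3.68, np.float64(15.4), 7603)
turn [-0.02 -0.01 -0.42] shift [-0.0019 -0.0006  0.078 ] | at [ 0.4895 -0.2411  0.1015] [-1.7998e+02 -1.0000e-02  9.3480e+01] t 30.6 w 0.0798 F [-0.2 -0.2 -0.7]
```

View pics/w15.png

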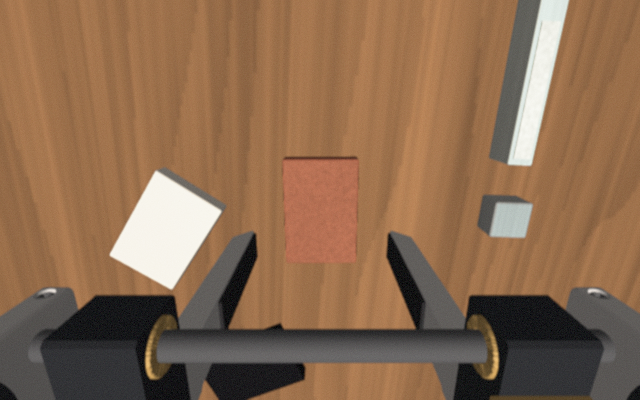

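Call:
send_rows --pt "0 0 -0.3 -0.0025 0 0.04 0.7" --pt "0 0 -0.3 -0.0025 0 0.065 0.7" --pt "0 0 -0.3 -0.0025 0 0.078 0.7" --pt "0 0 -0.3 -0.0025 0 0.078 0.7" --pt "0 0 -0.3 -0.0025 0 0.078 0" --pt "0 0 -0.3 -0.0025 0 0.078 0" --pt "0 0 -0.3 -0.0025 0 0.078 0" --pt "0 0 -0.3 -0.0025 0 0.078 0" --force 10

```text
time_s: 31.4
ee_pos: [0.4902, -0.2441, 0.025]
eef_rot: [3.14, 0.001, 1.638]
force: [-1.9, 1.0, 8.3]
grip_width: 0.0599
```

```bash
python3 - <<'E'
from h import *
print(w(.559,-.1585));go(*w(.559,-.1585),.0235,91.5)
c=cam('wrist');P=cloud(c);tiles(c,P)
E
```

```text
(np.float64(0.5629316043598527), np.float64(-0.1439140674598645))
turn [0.08 0.05 2.37] shift [0.0951 0.0793 0.0015] | at [ 0.4902 -0.2441  0.025 ] [1.7992e+02 6.0000e-02 9.3870e+01] t 31.4 w 0.0599 F [-1.9  1.   8.3]
tile (array([ 490.7, -243.8]), array([60.9, 90.4]), 3.74, np.float64(15.4), 14500)
```

Call:
send_rows --pt "0 0 0 0.013 0.01 0 0" --pt "0 0 0.5 0.027 0.022 0 0" --pt "0 0 1 0.041 0.034 0 0" --pt "0 0 1.5 0.055 0.046 0 0" --pt "0 0 2 0.069 0.058 0 0" --pt "0 0 2.4 0.083 0.069 0 0" --pt "0 0 2.4 0.095 0.079 0 0" --pt "0 0 2.4 0.095 0.079 0 0" --force 10

```text
time_s: 32.25
ee_pos: [0.5637, -0.1426, 0.025]
eef_rot: [3.139, 0.0, 1.598]
force: [3.6, 4.3, 6.9]
grip_width: 0.0596
```

```bash
python3 - <<'E'
from h import *
go(*w(.559,-.1585),.0235,91.5)
c=cam('wrist');P=cloud(c);tiles(c,P)
E
```

```text
turn [0.16 0.02 0.04] shift [-0.0013 -0.0008  0.0015] | at [ 0.5637 -0.1426  0.025 ] [1.7984e+02 2.0000e-02 9.1540e+01] t 32.25 w 0.0596 F [3.6 4.3 6.9]
tile (array([589.1, -17.3]), array([59.7, 12.2]), 1.52, np.float64(15.1), 3765)
tile (array([ 564.3, -142.2]), array([60.5, 90.5]), 1.45, np.float64(15.4), 14508)
```

Call:
send_rows --pt "0 0 0 -0.001 0 0 0.7" --pt "0 0 0 -0.001 0 0 0.7" --pt "0 0 0 -0.001 0 0 0.7" --pt "0 0 0 0 0 -0.03 0.7" --pt "0 0 0 0 0 -0.06 0.7" --pt "0 0 0 0 0 -0.08 0.7" --pt "0 0 0 0 0 -0.08 0.7"

```text
time_s: 33.0
ee_pos: [0.5632, -0.1443, 0.1065]
eef_rot: [3.137, 0.001, 1.596]
force: [-0.9, -0.4, 0.3]
grip_width: 0.0798
```

```bash
python3 - <<'E'
from h import *
go(*w(.49,-.1575),.1,1.5)
E
```

```text
turn [ 0.26 -0.12 89.96] shift [ 0.0013 -0.0693  0.0062] | at [ 0.5632 -0.1443  0.1065] [1.7976e+02 9.0000e-02 9.1460e+01] t 33.0 w 0.0798 F [-0.9 -0.4  0.3]
```

Call:
send_rows --pt "0 0 90 0.001 -0.07 0.004 0.06" --pt "0 0 90 0.001 -0.07 0.004 0.06" --pt "0 0 90 0.001 -0.07 0.004 0.06" --pt "0 0 90 0.001 -0.07 0.004 0.06" --pt "0 0 90 0.001 -0.07 0.004 0.06" --pt "0 0 90 0.001 -0.07 0.004 0.06" --pt "0 0 90 0.001 -0.07 0.004 0.06" --pt "0 0 90 0.001 -0.07 0.004 0.06"

```text
time_s: 33.8
ee_pos: [0.4915, -0.1445, 0.0985]
eef_rot: [-3.14, 0.001, 0.39]
force: [-0.2, -0.1, -0.4]
grip_width: 0.0501
```

Call:
send_rows --pt "0 0 21 0 0 0 0.06" --pt "0 0 21 0 0 0 0.06" --pt "0 0 21 0 0 0 0.06" --pt "0 0 21 0 0 0 0.06" --pt "0 0 21 0 0 0 0.06"

```text
time_s: 34.3
ee_pos: [0.4918, -0.1444, 0.099]
eef_rot: [-3.141, 0.001, 0.032]
force: [0.1, 1.3, -0.5]
grip_width: 0.0495
```

```bash
python3 - <<'E'
from h import *
c=cam('wrist','w16');P=cloud(c);tiles(c,P)
go(*w(.49,-.1575),.0235,1.5)
E
```

```text
tile (array([588.3,  21.7]), array([59.8, 91.6]), 1.36, np.float64(15.2), 11369)
tile (array([ 564.1, -143.2]), array([59.7, 90.5]), 1.75, np.float64(15.4), 9942)
turn [-0.02  0.05  0.34] shift [0.0021 0.0003 0.0757] | at [ 0.4919 -0.1445  0.0992] [-1.7998e+02  5.0000e-02  1.8400e+00] t 34.35 w 0.0496 F [-0.5 -0.4  0.2]
```

View pics/w16.png

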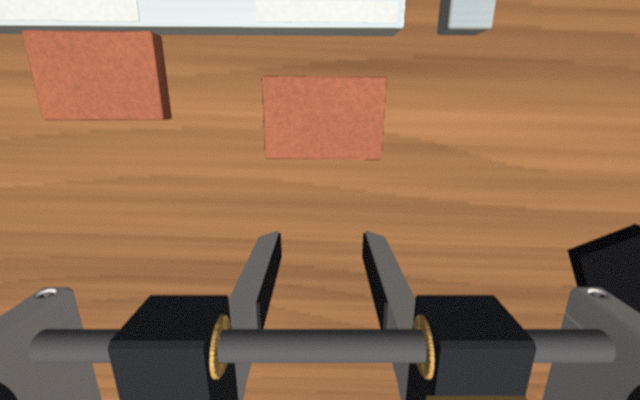

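Call:
send_rows --pt "0 0 0.3 0 0 0.05 0.06" --pt "0 0 0.3 0 0 0.075 0.06" --pt "0 0 0.3 0 0 0.075 0.06" --pt "0 0 0.3 0.02 0 0.075 0.06" --pt "0 0 0.3 0.028 0 0.075 0.06" --pt "0 0 0.3 0.034 0 0.075 0.06" --pt "0 0 0.3 0.041 0 0.075 0.06" --pt "0 0 0.3 0.048 0 0.075 0.06"

```text
time_s: 35.15
ee_pos: [0.5404, -0.1431, 0.0252]
eef_rot: [3.142, 0.0, 0.025]
force: [-2.4, -0.4, 2.5]
grip_width: 0.0496
```

```bash
python3 - <<'E'
from h import *
c=cam('wrist','w17');P=cloud(c);tiles(c,P)
go(*w(.5505,-.1575),.0235,1.5)
E
```

```text
tile (array([588.4,   8.2]), array([58.9, 65.7]), 1.44, np.float64(15.2), 11722)
tile (array([ 579.2, -142.4]), array([63.2, 90.4]), 1.3, np.float64(15.4), 17186)
turn [ 0.02 -0.05 -0.07] shift [0.0131 0.0004 0.0018] | at [ 0.5413 -0.1431  0.0252] [ 1.7998e+02 -5.0000e-02  1.4300e+00] t 35.2 w 0.0497 F [ 0.  -0.3  0.1]
```

Call:
send_rows --pt "0 0 0 0.005 0 0 0.06" --pt "0 0 0 0.009 0 0 0.06" --pt "0 0 0 0.0115 0 0 0.06" --pt "0 0 0 0.013 0 0 0.06" --pt "0 0 0 0.0135 0 0 0.06" --pt "0 0 0 0.0135 0 0 0.06"

```text
time_s: 35.8
ee_pos: [0.5526, -0.1428, 0.0248]
eef_rot: [-3.141, 0.003, 0.025]
force: [-10.4, -0.0, 7.5]
grip_width: 0.0498
```

Call:
send_rows --pt "0 0 0 -0.01 0 0 0.06" --pt "0 0 0 -0.03 0 0 0.06" --pt "0 0 0 -0.05 0 -0.04 0.06" --pt "0 0 0 -0.06 0 -0.09 0.06" --pt "0 0 0 -0.07 0 -0.14 0.06" --pt "0 0 0 -0.1 0 -0.19 0.06" --pt "0 0 0 -0.1 0 -0.22 0.06" --pt "0 0 0 -0.1 0 -0.22 0.06"

```text
time_s: 36.6
ee_pos: [0.4543, -0.1458, 0.2499]
eef_rot: [3.138, -0.009, 0.024]
force: [0.3, -0.4, 0.2]
grip_width: 0.05
```

```bash
python3 - <<'E'
from h import *
c=cam('wrist','w18');P=cloud(c);tiles(c,P);print(gap(c,P,xr=(.59,.665)))
c=cam('top','t18');P=cloud(c);tiles(c,P);print(gap(c,P,xr=(.59,.665)))
go(.547,.438,.3,20)
E
```

```text
tile (array([ 592.7, -142.4]), array([59.2, 90.1]), 1.61, np.float64(15.3), 4404)
tile (array([583.8, 184.1]), array([59. , 90.6]), 1.48, np.float64(15.0), 4337)
tile (array([587.9,  21.5]), array([58.8, 90.5]), 1.46, np.float64(15.2), 4482)
{'bar': (np.float64(-0.209), np.float64(0.1871), array([-0.0416,  0.6191,  0.6363]), np.float64(0.6275), array([-0.0008,  0.619 ])), 'gauge': (np.float64(-0.2694), np.float64(-0.2394), array([-0.2544,  0.6201,  0.6405]), np.float64(0.6303), array([-0.0059,  0.6186]))}
tile (array([ 592.4, -137.6]), array([59.9, 84.4]), 0.31, np.float64(16.3), 332)
tile (array([587.9,  22.9]), array([60.2, 86.4]), 0.86, np.float64(16.5), 402)
tile (array([584.1, 186.1]), array([61.3, 87.5]), 1.63, np.float64(16.3), 358)
{'bar': (np.float64(-0.2047), np.float64(0.2223), array([0.0529, 0.6186, 0.6348]), np.float64(0.6269), array([-0.0009,  0.6189])), 'gauge': (np.float64(-0.2684), np.float64(-0.2376), array([-0.253 ,  0.6194,  0.6459]), np.float64(0.6336), array([0.0392, 0.6294]))}
turn [  0.05  -0.09 -18.59] shift [ 0.1078 -0.5807 -0.0552] | at [ 0.4536 -0.1452  0.245 ] [ 1.7997e+02 -1.0000e-01  1.4100e+00] t 36.7 w 0.0499 F [-0.2 -0.6 -0.1]
```

View pics/w18.png

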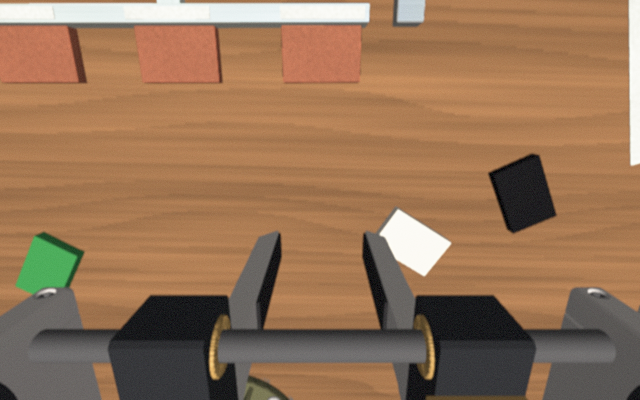

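View pics/t18.png

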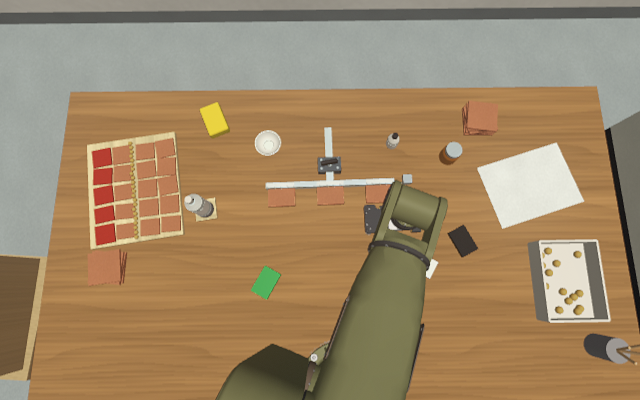

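```bash
python3 - <<'E'
from h import *
go(.5,.438,.29,60)
E
```

```text
turn [  0.08  -0.07 -58.59] shift [ 0.0608 -0.5819 -0.0452] | at [ 0.4536 -0.1452  0.245 ] [ 1.7997e+02 -1.0000e-01  1.4100e+00] t 36.7 w 0.0499 F [-0.2 -0.6 -0.1]
```

Call:
send_rows --pt "0 0 -58.5 0.061 -0.582 -0.045 -1" --pt "0 0 -58.5 0.061 -0.582 -0.045 -1" --pt "0 0 -58.5 0.061 -0.582 -0.045 -1" --pt "0 0 -58.5 0.061 -0.582 -0.045 -1" --pt "0 0 -58.5 0.061 -0.582 -0.045 -1" --pt "0 0 -58.5 0.061 -0.582 -0.045 -1" --pt "0 0 -58.5 0.061 -0.582 -0.045 -1" --pt "0 0 -58.5 0.061 -0.582 -0.045 -1"

```text
time_s: 37.5
ee_pos: [0.4849, 0.2546, 0.2735]
eef_rot: [-3.14, 0.002, 1.051]
force: [1.1, -1.1, -0.6]
grip_width: 0.0007
```

```bash
python3 - <<'E'
from h import *
go(.52,.438,.28,60)
E
```

```text
turn [-0.09  0.12  0.19] shift [ 0.1766 -0.0607 -0.0067] | at [0.4849 0.2546 0.2735] [-1.7991e+02  1.2000e-01  6.0190e+01] t 37.5 w 0.0007 F [ 1.1 -1.1 -0.6]
```

Call:
send_rows --pt "0 0 0 0.177 -0.061 -0.007 -1" --pt "0 0 0 0.177 -0.061 -0.007 -1" --pt "0 0 0 0.177 -0.061 -0.007 -1" --pt "0 0 0 0.177 -0.061 -0.007 -1" --pt "0 0 0 0.177 -0.061 -0.007 -1" --pt "0 0 0 0.177 -0.061 -0.007 -1"

```text
time_s: 38.1
ee_pos: [0.5211, 0.4364, 0.2796]
eef_rot: [-3.14, 0.003, 1.047]
force: [-0.1, 0.0, -0.1]
grip_width: 0.0004
```

```bash
python3 - <<'E'
from h import *
c=cam('wrist','w19');P=cloud(c);z=P[...,2]
m=(z>.168)&(z<.177)&(abs(P[...,0]-.546)<.03)&(abs(P[...,1]-.438)<.03);print(rect(P,m))
c=cam('top','t19');P=cloud(c);tiles(c,P)
c=cam('scene','s19')
go(.546,.438,.21,60)
E
```

```text
(array([546.9, 438.6]), array([20.9, 20.7]), 44.57, np.float64(171.2), 466)
tile (array([ 593. , -140.1]), array([90.1, 60. ]), 89.58, np.float64(16.4), 404)
tile (array([588.5,  22.8]), array([60.6, 86.1]), 1.17, np.float64(16.3), 386)
tile (array([584.1, 185.7]), array([60.7, 86.7]), 1.35, np.float64(16.5), 348)
turn [-0.01  0.03 -0.14] shift [0.0149 0.0197 0.0722] | at [0.5215 0.4351 0.2822] [-1.7999e+02  3.0000e-02  5.9860e+01] t 38.25 w 0.0006 F [-0.3 -0.2  0.6]
```

View pics/w19.png

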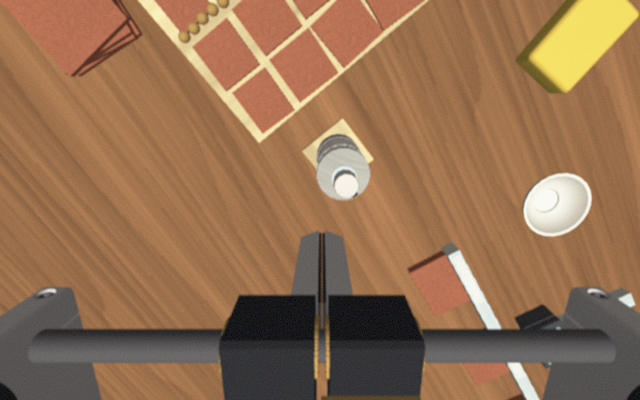

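View pics/s19.png

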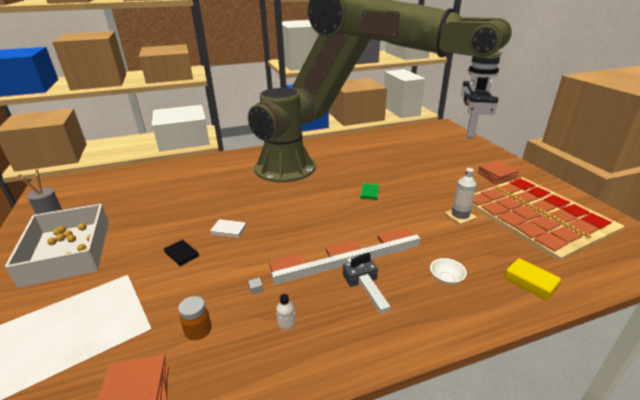

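Call:
send_rows --pt "0 0 0 0.016 0.021 0.03 -1" --pt "0 0 0 0.016 0.021 0.06 -1" --pt "0 0 0 0.016 0.021 0.072 -1" --pt "0 0 0 0.016 0.021 0.072 -1" --pt "0 0 0 0.016 0.021 0.072 -1"

```text
time_s: 38.75
ee_pos: [0.5477, 0.4394, 0.2125]
eef_rot: [3.141, -0.002, 1.046]
force: [-0.1, -0.3, 0.1]
grip_width: 0.0003
```

```bash
python3 - <<'E'
from h import *
go(.547,.4386,.1835,60)
E
```

```text
turn [ 0.05 -0.11 -0.09] shift [-0.0011 -0.0002  0.029 ] | at [0.5477 0.4394 0.2125] [ 1.7995e+02 -1.1000e-01  5.9910e+01] t 38.75 w 0.0003 F [-0.1 -0.3  0.1]
```

Call:
send_rows --pt "0 0 0 -0.001 0 0.012 -1" --pt "0 0 0 -0.001 0 0.02 -1" --pt "0 0 0 -0.001 0 0.022 -1" --pt "0 0 0 -0.001 0 0.024 -1" --pt "0 0 0 -0.001 0 0.024 -1" --pt "0 0 0 -0.001 0 0.024 -1"

```text
time_s: 39.35
ee_pos: [0.547, 0.4386, 0.1873]
eef_rot: [3.141, -0.001, 1.046]
force: [-2.3, -0.7, 4.9]
grip_width: 0.0005
```

Call:
send_rows --pt "0 0 0 0 0 0.002 -1" --pt "0 0 0 0 0 0.0035 -1" --pt "0 0 0 0 0 0.005 -1" --pt "0 0 0 0 0 0.005 -1" --pt "0 0 0 0 0 0.005 -1"

```text
time_s: 39.85
ee_pos: [0.5471, 0.4387, 0.1842]
eef_rot: [3.141, -0.002, 1.046]
force: [-5.8, -4.5, 15.8]
grip_width: 0.0009
```

Call:
send_rows --pt "0 0 0 0 0 0 -1" --pt "0 0 0 0 0 0 -1" --pt "0 0 0 0 0 -0.005 -1" --pt "0 0 0 0 0 -0.015 -1" --pt "0 0 0 0 0 -0.05 -1" --pt "0 0 0 0 0 -0.09 -1" --pt "0 0 0 0 0 -0.1 -1" --pt "0 0 0 0 0 -0.1 -1"

```text
time_s: 40.65
ee_pos: [0.5473, 0.4388, 0.2835]
eef_rot: [3.14, -0.003, 1.046]
force: [0.2, -0.5, 0.3]
grip_width: 0.0003
```

```bash
python3 - <<'E'
from h import *
c=cam('wrist','w20');P=cloud(c);z=P[...,2]
m=(z>.16)&(z<.177)&(abs(P[...,0]-.546)<.02)&(abs(P[...,1]-.438)<.02);print(rect(P,m))
c=cam('top','t20');P=cloud(c);tiles(c,P);print(gap(c,P,xr=(.59,.665)));z=P[...,2]
m=(z>.058)&(z<.08)&(abs(P[...,0]-.69)<.04)&(abs(P[...,1]-.025)<.04);print('wing',rect(P,m))
E
```

```text
(array([547.3, 438.1]), array([21.8, 21.9]), 52.39, np.float64(170.3), 497)
tile (array([ 592.8, -139.9]), array([60.7, 87.8]), 1.8, np.float64(16.2), 401)
tile (array([588.6,  22.9]), array([60.6, 85.2]), 2.66, np.float64(16.5), 386)
tile (array([584.5, 185.9]), array([59.9, 87.1]), 1.78, np.float64(16.5), 351)
{'bar': (np.float64(-0.2075), np.float64(0.2224), array([0.0407, 0.6189, 0.6339]), np.float64(0.6268), array([-0.0028,  0.6191])), 'gauge': (np.float64(-0.267), np.float64(-0.2377), array([-0.2524,  0.6193,  0.6464]), np.float64(0.6332), array([-0.093 ,  0.5968]))}
wing (array([690. ,  25.1]), array([12.6, 54.7]), 10.37, np.float64(70.1), 76)
```

View pics/t20.png

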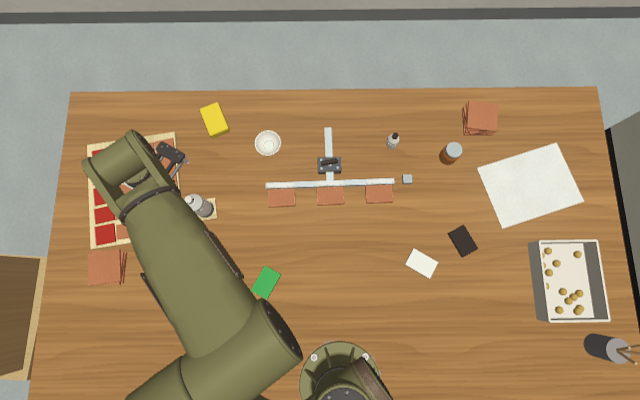

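```bash
python3 - <<'E'
from h import *
c=cam('top');P=cloud(c);tiles(c,P)
c=cam('wrist');P=cloud(c);z=P[...,2];m=(z>.16)&(z<.18)&(abs(P[...,0]-.5467)<.007)&(abs(P[...,1]-.4386)<.007);print(np.median(z[m]))
print(ctrl.hand_in())
E
```

```text
tile (array([ 592.8, -140. ]), array([61.8, 87.6]), 2.02, np.float64(16.3), 401)
tile (array([588.4,  22.8]), array([60.2, 86.7]), 0.27, np.float64(16.4), 377)
tile (array([584.1, 186.1]), array([61. , 87.3]), 1.4, np.float64(16.5), 341)
0.17143329344355274
the job is handed in; nothing more can be done
None
```

The job is done and handed in at about 41 s, with no failed checks; the interface gives no verdict.

- **Clamp and fence:** I loosened the clamp and slid the fence about 42 mm to the gauge. The grip slackened once partway, leaving the fence about 5 mm short. I re-gripped and finished the slide, then tightened the clamp to about 1.4 rad. The last check had the fence face within about 1 mm of the gauge face.
- **Tiles:** I dragged each of the three terracotta tiles flat to its bay, then pushed it home with two fingers. In the last pictures each sits within about 3 mm of its bay centre, square to within about 1.5° and flush. The wrist and top cameras disagreed by up to about 2 mm on sideways position, well inside the limit.
- **Nozzle:** I pressed it until the force went well past the spring, to about 16 N, so it was right down. It reads 171 mm high after springing back, against 172 mm when fully up.
- **Bystanders:** The arm never went near the jar, dish or glue bottle, and they look unmoved in the pictures. I did not re-measure their positions at the end.

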